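# Index the rotating clamp stand and hook its ledge bracket into the slotted panel

### The job

Turn the rotating stand until the steel pointer on its disc lines up with the index mark on its base. Only then take the ledge bracket from the wooden cradle, hook its two tabs into the slots of the stand's sloped panel and push it down the slope until it is fully home, then let go. The pointer must still be at the mark at the end; do not disturb the bowl, the glue bottle or the mallet.

Things in the scene. Friction and masses are not known exactly. Their poses are not given: they have to be found in the camera images.
- stand: Fixed dark steel base of the rotating stand: disc of 200 mm diameter, 18 mm high, with a tongue (50 mm wide, 16 mm high) reaching 170 mm out from the axis at the front (-x), which carries a thin white line, the index mark. Origin on the turning axis at bench height; z up, -x towards the mark. The mark faces the robot's side, up to 17 degrees askew.
- mark (a point): Point of the index mark on the base: 125 mm from the turning axis along the base's -x, 16 mm above the bench.
- pointer (a point): Point on the turntable's pointer, a steel tooth at the rim of the plywood disc, below the lower edge of the sloped panel: 125 mm from the turning axis, 29 mm above the bench. Indexed = this point right above the mark.
- turntable (a joint): Angle of the turntable, rad, growing counter-clockwise seen from above; 0 (or a whole turn) = pointer at the mark. It starts between 0.7 and 2.1, so the short way is clockwise. Turns freely both ways against 0.2 N m of friction and stays where left. Its plywood disc is 230 mm wide, 22 to 36 mm above the bench. Panel and cheeks keep within 95 mm of the axis, up to 157 mm high.
- spoke (a point): Point on one of the four level round steel spokes, on its centre line, 138 mm from the axis and 50 mm above the bench, 45 degrees counter-clockwise (from above) from the pointer; the others follow every 90 degrees. Spokes are 14 mm thick, run out to 170 mm from the axis and end in 24 mm balls: from 115 to 158 mm from the axis is plain rod clear of the disc.
- panel (a point): Sloped aluminium panel on the turntable, 130 mm (x, up the slope) by 150 mm (y, level) by 8 mm, 40 degrees from level. Origin: centre of its upper face, on the turning axis, 115 mm above the bench. z = normal of the upper face, leaning 40 degrees from vertical to the pointer's side; x = up the slope, away from the pointer; y level.
- slots (a point): Point midway between the panel's two slots, on its upper face, at panel x = +19 mm. The slots go right through at y = -35 and +35 mm, each 13 mm wide (y) and 26 mm long, from panel x = +6 to +32 mm. At least 17 mm is free behind them.
- bracket: Loose steel ledge bracket, 0.2 to 0.5 kg, lying on the cradle, web up. Origin: centre of the back face of its back plate (60 mm in x, 130 mm in y, z 0 to 6 mm). z points out of its front, x to its upper edge. A ledge runs along the whole lower edge (x -30 to -25 mm) out to z = 42 mm. When home on the panel its frame coincides with the panel's frame. It may not slide down by itself.
- web (a point): Place to grip the bracket, at bracket (0, 0, 30) mm: the web in the middle of its front, 14 mm thick (y -7 to 7), x -25 to 25, z 6 to 50 mm; nothing stands beside it but the ledge at the lower edge.
- tabs (a point): Back end of the bracket's two tabs, midway between them, at bracket (4, 0, -17) mm. Tabs at y = -35 and +35 mm, 8 mm wide: shank x 6 to 14, back to z = -10 mm; then a lip z -10 to -17, x -6 to 14, pointing to the lower edge. They enter the slots with the bracket's origin at about panel x = +15 mm; pushed in, the bracket then slides 15 mm down the slope until the shanks meet the slot ends.
- cradle: Fixed wooden cradle, 90 (x) by 140 (y) mm: two rails along x at y = -57 and +57 mm, 16 mm wide, tops 40 mm above the bench. The back plate lies across the rails, tabs hanging between them, bracket axes parallel to the cradle's within 3 degrees; x points away from the robot, up to 26 degrees askew. Origin in the middle at bench height.
- bowl: Bystander: turned wooden bowl blank, 110 mm wide, 50 mm high, origin under its centre.
- glue: Bystander: white bottle, 64 mm in diameter, 160 mm high, origin under its centre.
- mallet: Bystander: turned wooden mallet standing on its head, 80 mm in diameter, 195 mm high, origin under its centre.
There are look-alikes about, which are no part of the job. What is shaped like the bracket but green or turquoise is not meant.

How it is judged:
By the outcome, as a careful person would: the job done as asked, in the order asked, and still so for the second after the job is handed in, with the robot touching nothing.
It also fails if it takes over 69 s, if anything falls off the work surface, if the arm or the gripper's body presses on something with over 40 N, if the wrist force passes 120 N, or if a joint passes its speed limit or range.

### The arm

A 6-joint arm with a two-finger parallel gripper is mounted at the origin on the work surface. World frame = base frame: x ahead of the robot, y to its left, z up, the work surface at z = 0. Lengths are in mm, angles in rad, forces in N, time in s.
With the tool pointing down it reaches from about 350 to 875 mm from the base axis. Payload 4.2 kg.
Tool frame: the origin (TCP) lies midway between the tips of the shut fingers; the grasp point (between the pads) lies 19 mm behind it; z points along the fingers, y is the direction in which the jaws open and shut (so a half turn about z gives the same grasp; the last joint's range is limited). The gripper opens to 85 mm and grips with 20 to 120 N. Pads are 22 mm wide; open, the fingers measure 114 mm over their backs; the gripper's body (76 mm by 85 mm) begins 54 mm behind the grasp point. The pads swing forward as they close: fully open they stand 13 mm farther back than shut.
Start: joints at [1.375, 0.385, 0.008, 0, -1.194, -0.259], TCP at [274.518, 561.462, 231.312] pointing down, gripper open.
Joint ranges: [-3.14, 3.14], [-1.21, 2.06], [-1.07, 1.41], [-3.16, 2.05], [-2.99, -0.16], [-3.1, 3.1]. Speed limits (rad/s): [2.79, 2.79, 3.14, 3.14, 3.14, 3.14].

### API

Orientations are given as a unit quaternion [x, y, z, w].
In Python, from bench import arm gives the robot as it stands.
- The arm moves only by the tool send_rows, never from a script. Its arguments are lists of equal length, an entry for each row: "translation": the shift along the tool's x, y, z in mm, a list of three; "dr": the turn, a rotation vector about the tool's x, y, z in degrees, a list of three; "grip": the finger opening in mm, from 0 to 85.4. In form: {"translation": [[dx, dy, dz], ...], "dr": [[ax, ay, az], ...], "grip": [grip, ...]}. A call has exactly 5 rows; each row shifts and turns the commanded pose from where the row before left it, along the tool's axes as they then stand; what a row does not reach is not made up. A row lasts 1/8 s, in which the tool goes at most 62.5 mm and 10.7 degrees, less where a joint would pass 70% of its speed; a pose out of reach is approached as far as the arm can. A call with a gripper value outside its range is refused whole. The fingers move at their own pace and stop on an object; the grip force is fixed at half the most. Time passes only in rows, so rows that do not move let the fingers close, or fill a call up. It gives the time, the measured TCP pose, the force and the opening at its end, in the units of the state.
- arm.read_state(): the state, without advancing time (a new reading comes with each control period).
- arm.get_image(name): name is "scene" or "top" or "wrist"; returns the picture (400x640x3 uint8, red, green, blue); there is no depth.
- arm.camera_info(name): a dict with "fx", "fy", "cx", "cy" (pixels), "cam_to_world" (4x4, takes a point from camera to world coordinates). Camera axes: x right, y down, z forward; pixel columns grow to the right and rows downward; lengths in mm; the calibration is good to about 2 mm. A picture is of the moment at which its call begins: read the wrist's pose just before it. camera_info takes no time and is no camera call; for the wrist camera it gives the pose at the moment of the call.
- arm.job_done(): hands the job in, once; it reports no verdict.
Trained networks look in the newest picture that a camera, given by its name, has taken for a name from the list of things; names that differ only in an ending like _2 or _b are one class to them, and where a whole thing is asked for, a point or a joint stands for the part that bears it (a point fixed in the world has none). Each returns a list of dicts, best first, with "confidence" (0 to 1); they miss things now and then, are a little off and sometimes report something else, mostly with a low value. They report only what shows in the picture. A call takes as long as a camera call. They do not tell look-alikes from the thing itself.
- arm.search_frame(thing, camera): "xyz" ([x, y, z] in mm, in world coordinates, good to about 4 mm: the middle of the surface that is visible of it).
- arm.place_of(thing, camera): "xyz" ([x, y, z] in mm, in world coordinates, good to about 4 mm: a listed point, or the origin of a listed thing).
The state is a dict: "clock": time; "joints": joint angles; "joint_vel": joint speeds; "joint_efforts": joint torques, N m; "position": TCP position; "ee_rot": TCP orientation; "contact_force": force on the tool from outside, world axes, zero at the start; "wrist_torque": the same for the moment, N m; "gripper_width": finger opening in mm.
Only numpy, scipy, OpenCV 4.12 (cv2) and the standard library are available. Lean on these libraries where they do the work, as an engineer would, in place of code of your own. Each camera call takes 0.05 s, during which the arm holds its last target.

## Working session

There is one attempt and no reset: what is moved stays moved. The work goes in short steps, Python scripts to look and compute and a tool call to move; the robot and the scene stay as the last step left them, time stands still between calls to the robot, and variables do not carry over. Pictures are saved under pics/ and viewed, and the job is handed in when it is done.

Besides the shell and the picture viewer there is one more tool, called after ">>>" as name(argument=value, ...), one argument or row to a line, values as JSON. send_rows: Moves the arm, as the interface text tells. Its arguments: {"type":"object","properties":{"translation":{"type":"array"},"dr":{"type":"array"},"grip":{"type":"array"}},"required":["translation","dr","grip"]}

```bash
ls; mkdir -p pics; python3 - <<'E'
from bench import arm
import cv2,json
s=arm.read_state()
print({k:s[k] for k in s})
for n in("scene","top","wrist"):
    i=arm.get_image(n); cv2.imwrite(f"pics/{n}0.png",i[:,:,::-1])
    c=arm.camera_info(n); print(n,c)
E
```

```text
pics
{'clock': 0.0, 'joints': array([ 1.37460156e+00,  3.85561507e-01,  6.59776121e-03, -4.92583909e-04,
       -1.19400505e+00, -2.58597557e-01]), 'joint_vel': array([-1.38442407e-03, -6.94567534e-06,  8.95430737e-04, -1.43863829e-03,
       -1.89011017e-03, -7.22345095e-04]), 'joint_efforts': array([ 4.04189668e-04, -3.92286623e+01,  1.88400650e+01,  4.18624967e+00,
       -4.70802115e-03,  6.31893471e-06]), 'position': array([274.27403978, 560.93888375, 230.20857191]), 'ee_rot': array([ 9.74235620e-01, -2.25529873e-01, -1.94918068e-04,  1.09284679e-03]), 'contact_force': array([ 0.09742491, -0.06627317,  0.0521798 ]), 'wrist_torque': array([ 0.00385337, -0.01572955, -0.03176608]), 'gripper_width': 85.18042651237255}
scene {'fx': 434.90530502049796, 'fy': 434.90530502049796, 'cx': 320.8224699255648, 'cy': 199.8458605742725, 'cam_to_world': array([[ 1.58563560e-01,  7.18258517e-01, -6.77467564e-01,
         1.55234830e+03],
       [ 9.87122658e-01, -1.00638799e-01,  1.24341020e-01,
        -1.92010738e+02],
       [ 2.11294747e-02, -6.88459537e-01, -7.24966903e-01,
         1.136043
[... 328 characters left out ...]
 1.31316686e-02, -4.35490345e-03,
         9.23351356e-01],
       [ 2.55711368e-03, -1.33934486e-01, -9.90986889e-01,
         1.44201582e+03],
       [ 0.00000000e+00,  0.00000000e+00,  0.00000000e+00,
         1.00000000e+00]])}
wrist {'fx': 280.81323787690525, 'fy': 280.81323787690525, 'cx': 320.07428880745914, 'cy': 194.77484155112504, 'cam_to_world': array([[-4.38181280e-01, -8.51706111e-01, -2.87391487e-01,
         3.47915399e+02],
       [-8.98885782e-01,  4.15619760e-01,  1.38796849e-01,
         5.24553203e+02],
       [ 1.23145679e-03,  3.19150303e-01, -9.47703312e-01,
         3.72333178e+02],
       [ 0.00000000e+00,  0.00000000e+00,  0.00000000e+00,
         1.00000000e+00]])}
```

View pics/scene0.png

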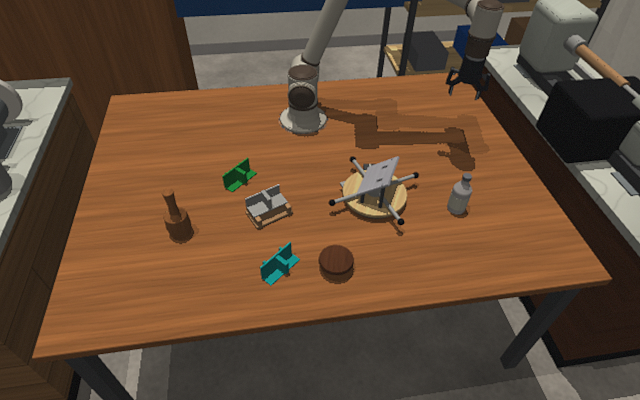

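View pics/top0.png

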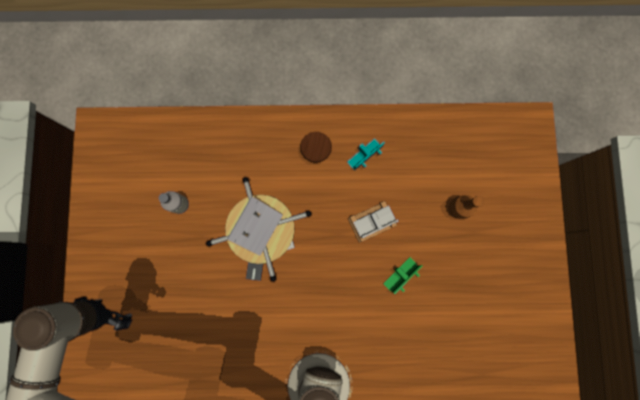

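View pics/wrist0.png

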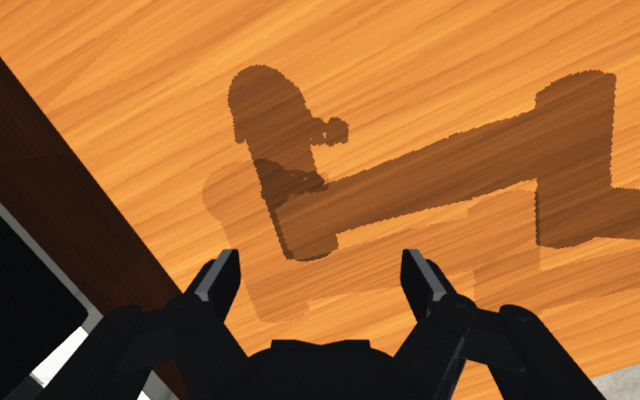

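```bash
python3 - <<'E'
from bench import arm
for t in("stand","mark","pointer","spoke","panel","slots","bracket","web","tabs","cradle","bowl","glue","mallet"):
    for n in("scene","top"):
        print(t,n,[(d['xyz'] if not hasattr(d['xyz'],'round') else d['xyz'].round(0).tolist(),round(d['confidence'],2)) for d in arm.place_of(t,n)])
E
```

```text
stand scene [([511.0, 188.3, 1.3], 0.65), ([786.9, -1.0, 1.7], 0.56)]
stand top [([509.1, 191.2, -1.8], 0.65)]
mark scene [([386.9, 206.6, 20.6], 0.72)]
mark top [([382.8, 206.9, 18.4], 0.73)]
pointer scene [([449.0, 79.9, 27.8], 0.65), ([385.4, 208.1, 19.4], 0.5), ([523.2, -194.1, 71.6], 0.4)]
pointer top [([449.2, 75.4, 29.4], 0.84), ([509.7, 190.3, 119.5], 0.4)]
spoke scene []
spoke top [([546.5, 59.8, 50.0], 0.81)]
panel scene [([509.5, 190.3, 115.6], 0.92)]
panel top [([508.3, 189.2, 116.7], 0.93)]
slots scene [([517.1, 203.6, 127.4], 0.73)]
slots top [([514.0, 205.8, 128.2], 0.73), ([522.9, -194.6, 41.9], 0.54)]
bracket scene [([333.9, -295.1, 29.7], 0.9), ([756.3, -185.2, 32.3], 0.72), ([529.7, -191.7, 37.6], 0.6)]
bracket top [([333.5, -292.7, 32.0], 0.95), ([755.7, -186.1, 27.8], 0.85), ([524.4, -192.3, 42.3], 0.67)]
web scene [([775.2, -164.8, 32.7], 0.94), ([358.8, -280.2, 33.2], 0.77), ([525.0, -191.0, 71.5], 0.6)]
web top [([778.3, -163.3, 31.7], 0.8), ([525.1, -193.7, 70.6], 0.77), ([358.4, -277.1, 25.4], 0.72), ([507.8, 191.0, -0.5], 0.3)]
tabs scene [([736.1, -198.0, 33.9], 0.84), ([322.4, -307.1, 35.4], 0.83), ([534.6, -194.3, 18.7], 0.58)]
tabs top [([319.6, -306.9, 30.2], 0.76), ([736.6, -195.5, 35.9], 0.7)]
cradle scene [([529.8, -189.6, 0.8], 0.92)]
cradle top [([524.5, -187.1, 0.2], 0.98), ([533.0, -189.5, 23.0], 0.67)]
bowl scene [([788.2, -5.7, -0.2], 0.64)]
bowl top [([785.7, 2.9, 0.0], 0.89)]
glue scene [([600.4, 469.5, 1.8], 0.57)]
glue top [([600.8, 471.3, 3.6], 0.58), ([523.4, -195.7, 40.7], 0.52)]
mallet scene [([575.3, -485.0, 1.1], 0.93)]
mallet top [([507.4, 193.3, -4.9], 0.6), ([571.5, -488.1, 4.7], 0.57)]
```

```bash
cat > h.py <<'E'
import numpy as np, cv2
from scipy.spatial.transform import Rotation as Ro
from bench import arm
np.set_printoptions(precision=2,suppress=True)
def st():
    s=arm.read_state(); return s,np.array(s['position']),Ro.from_quat(s['ee_rot'])
def down(yawx):  # tool down, tool x at yaw deg
    a=np.radians(yawx); x=np.array([np.cos(a),np.sin(a),0]); z=np.array([0,0,-1.]); return Ro.from_matrix(np.c_[x,np.cross(z,x),z])
def plan(pt,Rt,n,p0=None,R0=None):
    s,p,R=st(); p=p if p0 is None else p0; R=R if R0 is None else R0
    rv=(R.inv()*Rt).as_rotvec(); out=[]
    for i in range(n):
        f0,f1=i/n,(i+1)/n
        Ri=R*Ro.from_rotvec(rv*f0)
        out.append((Ri.inv().apply((pt-p)/n)).round(2).tolist())
    print("trans",out); print("dr",np.degrees(rv/n).round(3).tolist(), 'n',n)
def proj(name,P):
    c=arm.camera_info(name); M=np.linalg.inv(c['cam_to_world']); q=M[:3,:3]@np.asarray(P,float)+M[:3,3]
    return np.array([c['fx']*q[0]/q[2]+c['cx'],c['fy']*q[1]/q[2]+c['cy']])
def unproj(c,u,v,z):
    M=c['cam_to_world']; d=M[:3,:3]@np.array([(u-c['cx'])/c['fx'],(v-c['cy'])/c['fy'],1]); return M[:3,3]+d*(z-M[2,3])/d[2]
def snap(name,fn):
    c=arm.camera_info(name); i=arm.get_image(name); cv2.imwrite('pics/'+fn,i[:,:,::-1]); return i,c
E
python3 - <<'E'
from h import *
plan(np.array([550.2,53.8,200]),down(-73.3),10)
E
```

```text
trans [[47.07, 33.49, 3.13], [49.66, 29.5, 3.13], [51.93, 25.31, 3.13], [53.83, 20.95, 3.13], [55.38, 16.45, 3.13], [56.54, 11.83, 3.13], [57.32, 7.13, 3.13], [57.72, 2.39, 3.13], [57.72, -2.37, 3.13], [57.33, -7.12, 3.13]]
dr [0.0, -0.0, 4.724] n 10
```

>>> send_rows(
  translation=[
    [47, 33.5, 0],
    [49.5, 29.5, 0],
    [52, 25.5, 0],
    [54, 21, 0],
    [55.5, 16.5, 0],
  ],
  dr=[
    [0, 0, 4.7],
    [0, 0, 4.7],
    [0, 0, 4.7],
    [0, 0, 4.7],
    [0, 0, 4.7],
  ],
  grip=[85, 85, 85, 85, 85],
)

```text
clock: 2.08
position: [413.1, 305.8, 231.7]
ee_rot: [0.907, -0.42, 0.0, -0.0]
contact_force: [1.1, 0.5, -0.4]
gripper_width: 85.7
```

>>> send_rows(
  translation=[
    [56.5, 12, 5],
    [57.5, 7, 5],
    [57.5, 2.5, 5],
    [57.5, -2.5, 5],
    [57.5, -7, 5],
  ],
  dr=[
    [0, 0, 4.7],
    [0, 0, 4.7],
    [0, 0, 4.7],
    [0, 0, 4.7],
    [0, 0, 4.7],
  ],
  grip=[85, 85, 85, 85, 50],
)

```text
clock: 2.7
position: [551.7, 52.3, 206.5]
ee_rot: [0.803, -0.596, 0.0, -0.0]
contact_force: [0.2, 0.3, -0.1]
gripper_width: 69.3
```

```bash
python3 - <<'E'
from h import *
s,p,R=st(); print(s['clock'],p,R.as_matrix(),s['joints'],s['gripper_width'])
snap('wrist','w1.png')
for t in('spoke','pointer','mark','panel','stand'):
    for n in("wrist",): print(t,[(np.round(d['xyz'],1).tolist(),round(d['confidence'],2)) for d in arm.place_of(t,n)])
E
```

```text
2.7 [551.73  52.34 206.5 ] [[ 0.29 -0.96  0.  ]
 [-0.96 -0.29  0.  ]
 [ 0.   -0.   -1.  ]] [ 0.39  0.28 -0.21  0.   -1.08 -0.09] 69.2568821112785
spoke [([546.3, 58.7, 52.9], 0.83)]
pointer [([451.8, 81.2, 31.7], 0.88)]
mark [([382.0, 208.4, 18.4], 0.58)]
panel [([506.6, 189.2, 114.3], 0.65)]
stand [([510.0, 184.5, 1.1], 0.76)]
```

View pics/w1.png

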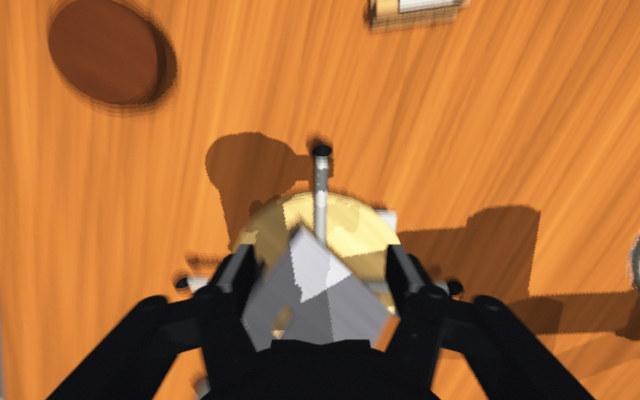

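```bash
python3 - <<'E'
from h import *
c=arm.camera_info('wrist'); s,p,R=st(); print(p,s['joints'])
b=unproj(c,321,149,50);print(b, 'spoke ang',np.degrees(np.arctan2(b[1]-189.8,b[0]-509.4)), np.hypot(b[1]-189.8,b[0]-509.4))
b2=unproj(c,320.5,220,50);print(b2,np.degrees(np.arctan2(b2[1]-b[1],b2[0]-b[0])))
plan(np.array([509.4+142*np.cos(np.radians(286.7)),189.8+142*np.sin(np.radians(286.7)),33]),down(-73.3),5)
E
```

```text
[550.66  54.53 206.43] [ 0.39  0.28 -0.21 -0.   -1.08 -0.1 ]
[559.04  22.15  50.  ] spoke ang -73.50795542276957 174.8461982645761
[535.41 100.77  50.  ] 106.72370840168452
trans [[0.12, 0.13, 34.69], [0.12, 0.13, 34.69], [0.12, 0.13, 34.69], [0.12, 0.13, 34.69], [0.12, 0.13, 34.69]]
dr [-0.002, 0.001, 0.058] n 5
```

>>> send_rows(
  translation=[
    [0, 0, 40],
    [0, 0, 45],
    [0, 0, 40],
    [0, 0, 28],
    [0, 0, 20],
  ],
  dr=[
    [0, 0, 0],
    [0, 0, 0],
    [0, 0, 0],
    [0, 0, 0],
    [0, 0, 0],
  ],
  grip=[50, 50, 50, 40, 20],
)

```text
clock: 3.62
position: [550.2, 55.6, 32.4]
ee_rot: [0.805, -0.594, -0.0, 0.0]
contact_force: [0.5, -0.1, -0.6]
gripper_width: 23.0
```

>>> send_rows(
  translation=[
    [0, 0, 0],
    [0, 0, 0],
    [0, 0, 0],
    [0, 0, 0],
    [0, 0, 0],
  ],
  dr=[
    [0, 0, 0],
    [0, 0, 0],
    [0, 0, 0],
    [0, 0, 0],
    [0, 0, 0],
  ],
  grip=[20, 20, 20, 20, 20],
)

```text
clock: 4.25
position: [551.1, 54.0, 33.8]
ee_rot: [0.804, -0.595, 0.0, -0.0]
contact_force: [-0.6, -0.2, -0.2]
gripper_width: 19.8
```

```bash
python3 - <<'E'
from h import *
s,p,R=st(); print(s['clock'],p,s['joints'],s['gripper_width'],s['contact_force'])
# arc rows: n rows of d deg CW about axis, r=142
C=np.array([509.4,189.8]); r=np.hypot(*(p[:2]-C)); print('r',r,np.degrees(np.arctan2(*(p[:2]-C)[::-1])))
d=np.radians(4.6); print('per row tool y',r*np.sin(d),'x',r*(np.cos(d)-1))
E
```

```text
4.25 [551.09  54.04  33.8 ] [ 0.39  0.49 -0.4   0.   -0.68 -0.09] 19.824781076082335 [-0.56 -0.21 -0.21]
r 142.01764285665794 -72.92908371109554
per row tool y 11.389662192824021 x -0.4574560889985817
```

>>> send_rows(
  translation=[
    [-0.5, 11.4, 0],
    [-0.5, 11.4, 0],
    [-0.5, 11.4, 0],
    [-0.5, 11.4, 0],
    [-0.5, 11.4, 0],
  ],
  dr=[
    [0, 0, 4.6],
    [0, 0, 4.6],
    [0, 0, 4.6],
    [0, 0, 4.6],
    [0, 0, 4.6],
  ],
  grip=[20, 20, 20, 20, 20],
)

```text
clock: 4.88
position: [495.2, 49.0, 33.8]
ee_rot: [-0.668, 0.744, -0.001, 0.001]
contact_force: [1.0, 0.4, 0.1]
gripper_width: 20.1
```

>>> send_rows(
  translation=[
    [-0.4, 11.4, 0],
    [-0.5, 11.4, 0],
    [-0.4, 11.4, 0],
    [-0.5, 11.4, 0],
    [-0.4, 11.4, 0],
  ],
  dr=[
    [0, 0, 4.6],
    [0, 0, 4.6],
    [0, 0, 4.6],
    [0, 0, 4.6],
    [0, 0, 4.6],
  ],
  grip=[20, 20, 20, 20, 20],
)

```text
clock: 5.5
position: [441.1, 66.2, 33.8]
ee_rot: [-0.506, 0.863, -0.0, 0.001]
contact_force: [1.8, 0.1, -0.3]
gripper_width: 19.9
```

>>> send_rows(
  translation=[
    [-0.5, 11.4, 0],
    [-0.4, 11.4, 0],
    [-0.5, 11.4, 0],
    [-0.4, 8, 0],
    [0, 0, 0],
  ],
  dr=[
    [0, 0, 4.6],
    [0, 0, 4.6],
    [0, 0, 4.6],
    [0, 0, 3.2],
    [0, 0, 0],
  ],
  grip=[20, 20, 20, 20, 20],
)

```text
clock: 6.12
position: [407.1, 91.9, 33.6]
ee_rot: [-0.375, 0.927, 0.0, 0.0]
contact_force: [-0.3, -0.2, 0.1]
gripper_width: 20.1
```

```bash
python3 - <<'E'
from h import *
s,p,R=st(); print(s['clock'],p,s['joints'],s['gripper_width'],s['contact_force'])
C=np.array([509.4,189.8]); print('r',np.hypot(*(p[:2]-C)),np.degrees(np.arctan2(*(p[:2]-C)[::-1])), np.degrees(np.arctan2(R.as_matrix()[1,0],R.as_matrix()[0,0])))
snap('wrist','w2.png');i,c=snap('top','t2.png')
cv2.imwrite('pics/t2c.png',cv2.resize(i[160:310,180:340,::-1],None,fx=4,fy=4,interpolation=cv2.INTER_CUBIC))
for t in('spoke','pointer','mark','panel','slots'):
    for n in("wrist","top","scene"): print(t,n,[(np.round(d['xyz'],1).tolist(),round(d['confidence'],2)) for d in arm.place_of(t,n)])
E
```

```text
6.125 [407.08  91.87  33.57] [ 0.61  0.32 -0.73 -0.   -0.52 -1.42] 20.0956953610979 [-0.28 -0.18  0.14]
r 141.63619976172342 -136.2569211388457 -135.98324016891755
spoke wrist [([413.0, 89.7, 51.3], 0.65)]
spoke top []
spoke scene []
pointer wrist []
pointer top [([384.1, 187.2, 29.8], 0.97)]
pointer scene [([449.0, 79.9, 27.8], 0.65), ([385.4, 208.1, 19.4], 0.5), ([523.2, -194.1, 71.6], 0.4)]
mark wrist [([383.1, 210.1, 18.3], 0.65)]
mark top [([383.5, 208.6, 16.1], 0.59)]
mark scene [([386.9, 206.6, 20.6], 0.72)]
panel wrist []
panel top [([513.8, 190.4, 116.7], 0.55)]
panel scene [([509.5, 190.3, 115.6], 0.92)]
slots wrist []
slots top [([520.3, 191.3, 126.8], 0.81)]
slots scene [([517.1, 203.6, 127.4], 0.73)]
```

View pics/w2.png

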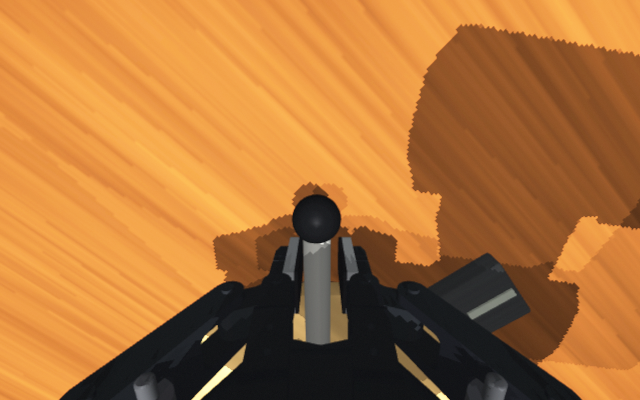

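View pics/t2c.png

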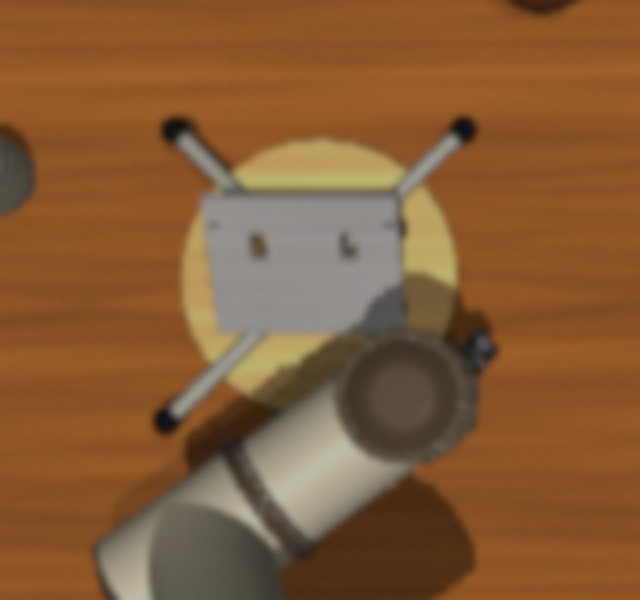

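```bash
python3 - <<'E'
from h import *
c=arm.camera_info('wrist')
i=cv2.imread('pics/w2.png'); print(i[270:335,440:530].shape)
g=cv2.cvtColor(i,cv2.COLOR_BGR2GRAY).astype(int)
sub=g[285:330,455:522]; ys,xs=np.where((sub>130)&(i[285:330,455:522].max(2).astype(int)-i[285:330,455:522].min(2)<40)); 
P=np.array([unproj(c,x+455,y+285,16)[:2] for x,y in zip(xs,ys)]); m=P.mean(0); u,sv,v=np.linalg.svd(P-m); print(len(P),m,np.degrees(np.arctan2(v[0,1],v[0,0])),sv)
C=np.array([509.4,189.8]);print('center->mean',np.degrees(np.arctan2(*(m-C)[::-1])))
print(P.min(0),P.max(0))
for uv in((318,250),(318,335),(317,219)): print(unproj(c,*uv,50))
cv2.imwrite('pics/w2c.png',cv2.resize(i[180:360,260:540],None,fx=2.8,fy=2.8))
E
```

```text
(65, 90, 3)
223 [362.39 211.58] -7.46000080585915 [137.08  18.75]
center->mean 171.57099341561027
[345.59 207.6 ] [377.93 215.59]
[400.03  83.02  50.  ]
[439.11 120.61  50.  ]
[388.14  70.92  50.  ]
```

View pics/w2c.png

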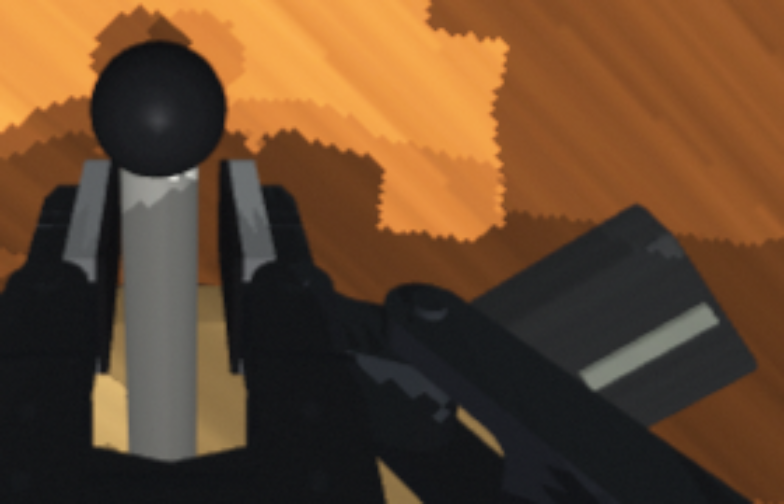

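>>> send_rows(
  translation=[
    [-0.3, 8.4, 0],
    [-0.2, 8.4, 0],
    [0, 0, 0],
    [0, 0, 0],
    [0, 0, 0],
  ],
  dr=[
    [0, 0, 3.4],
    [0, 0, 3.4],
    [0, 0, 0],
    [0, 0, 0],
    [0, 0, 0],
  ],
  grip=[20, 20, 20, 13, 10],
)

```text
clock: 7.6
position: [396.3, 104.4, 33.5]
ee_rot: [-0.319, 0.948, 0.0, -0.0]
contact_force: [-1.6, 0.1, 4.4]
gripper_width: 11.8
```

>>> send_rows(
  translation=[
    [0, 0, 0],
    [0, 0, 0],
    [0, 0, 0],
    [0, 0, 0],
    [0, 0, 0],
  ],
  dr=[
    [0, 0, 0],
    [0, 0, 0],
    [0, 0, 0],
    [0, 0, 0],
    [0, 0, 0],
  ],
  grip=[10, 10, 30, 40, 40],
)

```text
clock: 8.22
position: [396.2, 104.4, 33.2]
ee_rot: [-0.318, 0.948, -0.0, -0.0]
contact_force: [-0.3, 0.2, -0.3]
gripper_width: 40.1
```

```bash
python3 - <<'E'
from h import *
s,p,R=st(); print(s['clock'],p,s['joints'],s['gripper_width'],s['contact_force'])
C=np.array([509.4,189.8]); print('r',np.hypot(*(p[:2]-C)),np.degrees(np.arctan2(*(p[:2]-C)[::-1])), np.degrees(np.arctan2(R.as_matrix()[1,0],R.as_matrix()[0,0])))
E
```

```text
8.225 [396.2  104.38  33.19] [ 0.66  0.31 -0.75 -0.   -0.51 -1.58] 40.0615670528192 [-0.35  0.23 -0.34]
r 141.81359160515117 -142.96352375593074 -142.86088458223364
```

>>> send_rows(
  translation=[
    [0, 0, -40],
    [0, 0, -60],
    [0, 0, -60],
    [0, 0, -40],
    [0, 0, 0],
  ],
  dr=[
    [0, 0, 0],
    [0, 0, 0],
    [0, 0, 0],
    [0, 0, 0],
    [0, 0, 0],
  ],
  grip=[40, 40, 40, 40, 40],
)

```text
clock: 8.85
position: [397.8, 105.4, 236.6]
ee_rot: [-0.319, 0.948, 0.001, 0.004]
contact_force: [0.7, 0.3, -0.4]
gripper_width: 40.0
```

```bash
python3 - <<'E'
from h import *
plan(np.array([455,198,235]),down(172),5)
E
```

```text
trans [[-20.3, 7.85, 0.49], [-18.81, 10.94, 0.45], [-16.87, 13.75, 0.41], [-14.5, 16.23, 0.38], [-11.77, 18.31, 0.35]]
dr [0.032, 0.094, 9.032] n 5
```

>>> send_rows(
  translation=[
    [-20.3, 7.9, 0],
    [-18.8, 11, 0],
    [-17, 13.8, 0],
    [-14.5, 16, 0],
    [-12, 18, 0],
  ],
  dr=[
    [0, 0, 9],
    [0, 0, 9],
    [0, 0, 9],
    [0, 0, 9],
    [0, 0, 9],
  ],
  grip=[85, 85, 85, 85, 85],
)

```text
clock: 9.48
position: [453.3, 196.9, 231.6]
ee_rot: [0.071, 0.997, -0.001, -0.001]
contact_force: [-0.3, -0.3, 0.5]
gripper_width: 85.3
```

```bash
python3 - <<'E'
from h import *
arm.get_image('wrist');arm.get_image('wrist');arm.get_image('wrist');
s,p,R=st(); print(s['clock'],p,s['joints'],s['joint_vel'])
i,c=snap('wrist','w3.png');i,c=snap('top','t3.png')
cv2.imwrite('pics/t3c.png',cv2.resize(i[160:310,180:340,::-1],None,fx=4,fy=4,interpolation=cv2.INTER_CUBIC))
snap('scene','s3.png')
for t in('pointer','mark','panel','slots','spoke','stand'):
    for n in("wrist","top","scene"): print(t,n,[(np.round(d['xyz'],1).tolist(),round(d['confidence'],2)) for d in arm.place_of(t,n)])
E
```

```text
9.625 [453.19 196.76 231.54] [ 0.74  0.16 -0.3  -0.   -1.11 -2.44] [-0.01 -0.03 -0.02 -0.   -0.01  0.02]
pointer wrist []
pointer top [([385.9, 206.3, 30.1], 0.74), ([520.8, 190.6, 128.9], 0.7), ([508.2, 189.2, -4.3], 0.53), ([527.8, -192.9, 72.0], 0.2)]
pointer scene [([385.1, 204.6, 28.0], 0.57)]
mark wrist [([382.1, 209.2, 18.7], 0.97)]
mark top [([383.6, 208.3, 16.9], 0.91)]
mark scene [([389.0, 206.6, 17.0], 0.67)]
panel wrist [([508.0, 188.5, 111.0], 0.78)]
panel top []
panel scene [([508.5, 191.0, 113.4], 0.7)]
slots wrist [([523.5, 190.1, 124.8], 0.73)]
slots top [([521.8, 187.9, 128.9], 0.68)]
slots scene [([524.2, 187.5, 127.5], 0.89)]
spoke wrist [([400.8, 107.5, 54.3], 0.91)]
spoke top [([396.5, 107.1, 48.3], 0.66)]
spoke scene [([397.0, 106.3, 46.8], 0.8)]
stand wrist [([598.5, 468.7, 1.2], 0.75), ([508.8, 185.5, 1.8], 0.59)]
stand top [([508.9, 192.7, -1.7], 0.76), ([520.5, 190.3, 126.9], 0.43)]
stand scene [([508.9, 189.3, -2.5], 0.9)]
```

View pics/w3.png

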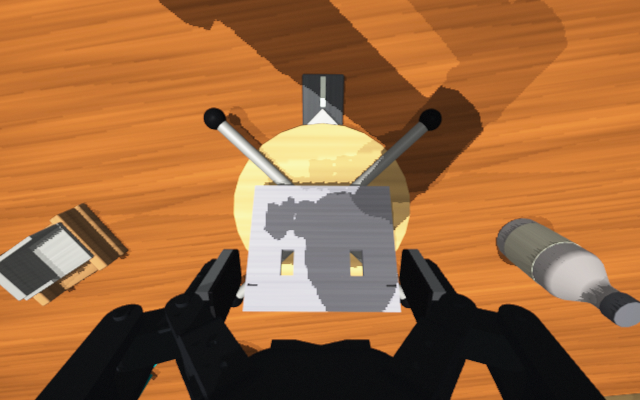

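View pics/t3c.png

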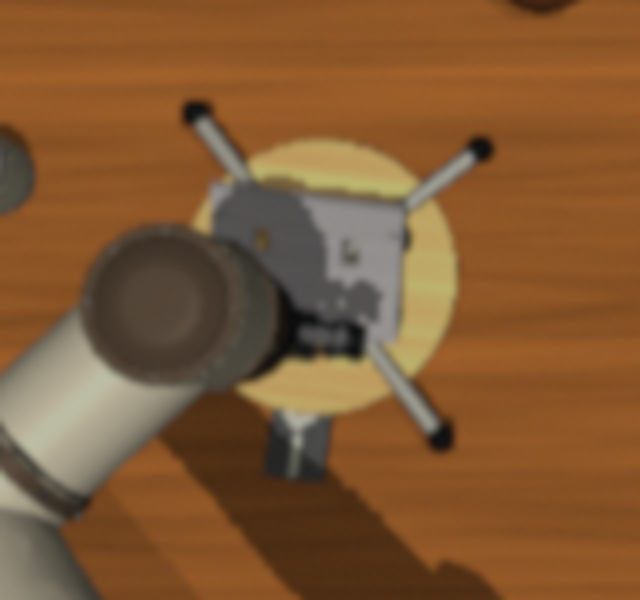

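Pointer tooth tip (323,107) sits right on the mark line (323,77–105) in the wrist view. I'll zoom in and measure it.

```bash
python3 - <<'E'
from h import *
i=cv2.imread('pics/w3.png'); cv2.imwrite('pics/w3c.png',cv2.resize(i[65:135,280:370],None,fx=8,fy=8,interpolation=cv2.INTER_NEAREST))
cv2.imwrite('pics/w3d.png',cv2.resize(i[170:320,230:410],None,fx=4,fy=4,interpolation=cv2.INTER_CUBIC))
E
```

```text
(no output)
```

View pics/w3c.png

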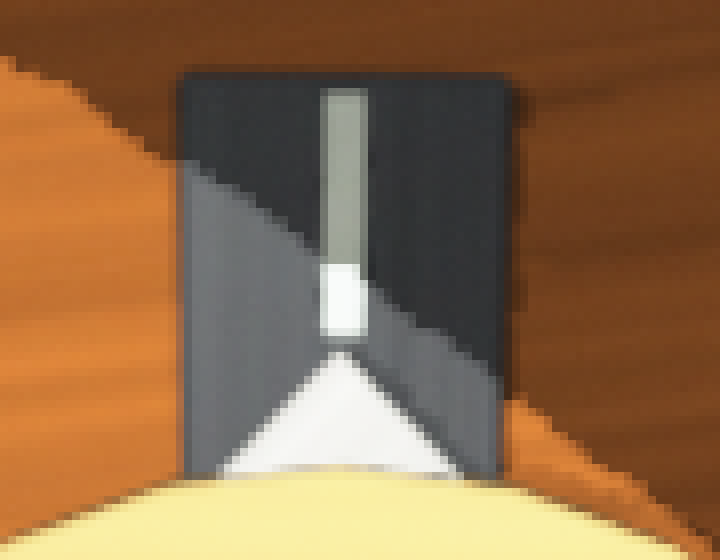

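View pics/w3d.png

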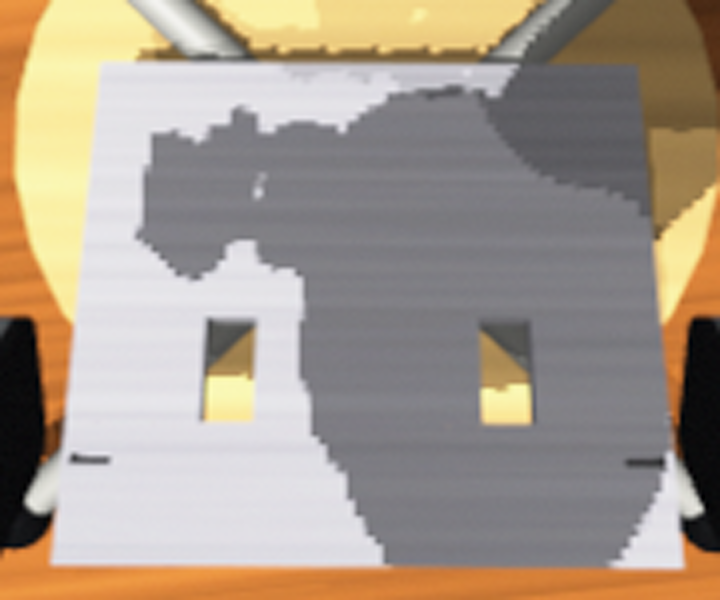

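```bash
cat >> h.py <<'E'
from scipy.optimize import least_squares
def panelR(yaw,tilt=40):
    return Ro.from_euler('z',yaw,degrees=True)*Ro.from_euler('y',-tilt,degrees=True) # x up slope
E
python3 - <<'E'
from h import *
c=arm.camera_info('wrist'); M=np.linalg.inv(c['cam_to_world'])
obj=[];pix=[]
def a(x,y,u,v): obj.append([x,y,0]);pix.append([u/4+230-.4,v/4+170-.4])
a(-65,-75,101,63);a(-65,75,638,64);a(65,-75,52,563);a(65,75,685,567)
a(6,-41.5,205,320);a(6,-28.5,257,320);a(32,-28.5,254,422);a(32,-41.5,203,422)
a(6,28.5,480,320);a(6,41.5,529,320);a(32,28.5,481,424);a(32,41.5,532,424)
obj=np.array(obj,float);pix=np.array(pix)
def res(q,full=False):
    W=panelR(q[3],q[4] if len(q)>4 else 40).apply(obj)+q[:3]; Q=W@M[:3,:3].T+M[:3,3]
    return (np.c_[c['fx']*Q[:,0]/Q[:,2]+c['cx'],c['fy']*Q[:,1]/Q[:,2]+c['cy']]-pix).ravel()
for q0 in([509,190,115,-8],[509,190,115,-8,40]):
    r=least_squares(res,q0); print(r.x, np.abs(r.fun).max()); 
r=least_squares(lambda q:res([q[0],q[1],115,q[2]]),[509,190,-8]); print(r.x,np.abs(r.fun).max(),r.fun.reshape(-1,2))
E
```

```text
[511.55 190.   115.21  -8.09] 0.7276042466241961
[511.6  190.   115.17  -8.09  39.48] 0.7004645627448554
[511.68 189.99  -8.09] 0.6919094936920374 [[ 0.02  0.14]
 [-0.53  0.55]
 [ 0.14  0.59]
 [-0.59  0.21]
 [ 0.47 -0.58]
 [ 0.11 -0.52]
 [-0.13  0.14]
 [-0.45  0.09]
 [-0.26 -0.28]
 [ 0.11 -0.22]
 [ 0.39 -0.12]
 [ 0.69 -0.06]]
```

```bash
python3 - <<'E'
from h import *
plan(np.array([505,-192,225]),down(196),10)
E
```

```text
trans [[-10.4, -37.81, 0.83], [-8.82, -38.21, 0.83], [-7.22, -38.54, 0.83], [-5.61, -38.81, 0.83], [-3.99, -39.01, 0.83], [-2.36, -39.14, 0.83], [-0.73, -39.2, 0.83], [0.9, -39.2, 0.83], [2.53, -39.13, 0.83], [4.16, -38.99, 0.83]]
dr [-0.0, -0.0, -2.385] n 10
```

>>> send_rows(
  translation=[
    [-10.5, -38, 0],
    [-9, -38, 0],
    [-7, -38.5, 0],
    [-5.5, -39, 0],
    [-4, -39, 0],
  ],
  dr=[
    [0, 0, -2.4],
    [0, 0, -2.4],
    [0, 0, -2.4],
    [0, 0, -2.4],
    [0, 0, -2.4],
  ],
  grip=[85, 85, 85, 85, 85],
)

```text
clock: 11.3
position: [479.4, 1.0, 233.5]
ee_rot: [-0.037, 0.999, 0.0, 0.0]
contact_force: [-0.2, 0.7, 0.6]
gripper_width: 84.8
```

>>> send_rows(
  translation=[
    [-2.5, -39, 2],
    [-0.5, -39, 2],
    [1, -39, 2],
    [2.5, -39, 2],
    [4, -39, 0],
  ],
  dr=[
    [0, 0, -2.4],
    [0, 0, -2.4],
    [0, 0, -2.4],
    [0, 0, -2.4],
    [0, 0, -2.4],
  ],
  grip=[85, 85, 85, 85, 85],
)

```text
clock: 11.92
position: [505.3, -192.7, 225.1]
ee_rot: [-0.141, 0.99, 0.0, -0.0]
contact_force: [-0.3, -0.8, 0.1]
gripper_width: 85.1
```

```bash
python3 - <<'E'
from h import *
arm.get_image('wrist');arm.get_image('wrist');arm.get_image('wrist');arm.get_image('wrist')
s,p,R=st(); print(s['clock'],p,s['joints'],abs(s['joint_vel']).max())
i,c=snap('wrist','w4.png'); np.save('c4.npy',c,allow_pickle=True)
for t in('web','bracket','tabs','cradle'):
    for n in("wrist",): print(t,n,[(np.round(d['xyz'],1).tolist(),round(d['confidence'],2)) for d in arm.place_of(t,n)])
E
```

```text
12.125 [ 505.07 -191.93  224.93] [-0.06  0.25 -0.21 -0.   -1.12 -1.23] 0.028737442917709147
web wrist [([356.0, -277.0, 28.5], 0.96), ([775.8, -166.9, 26.7], 0.9), ([527.8, -195.1, 68.7], 0.72)]
bracket wrist [([749.6, -183.2, 31.3], 0.78), ([531.0, -192.5, 38.1], 0.62)]
tabs wrist [([529.5, -194.7, 24.5], 0.92), ([740.0, -195.3, 31.9], 0.65)]
cradle wrist []
```

View pics/w4.png

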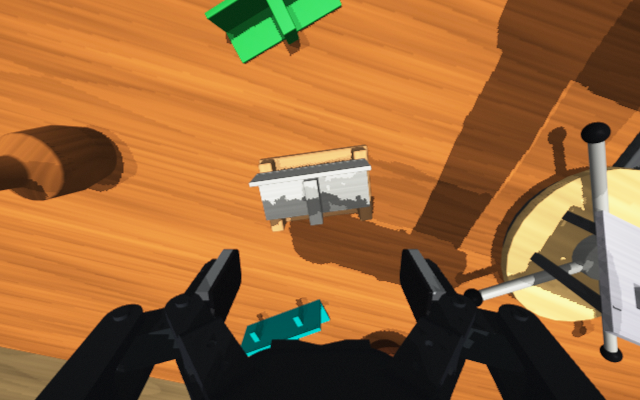

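```bash
python3 - <<'E'
from h import *
i=cv2.imread('pics/w4.png'); cv2.imwrite('pics/w4c.png',cv2.resize(i[140:240,240:380],None,fx=5.5,fy=5.5,interpolation=cv2.INTER_CUBIC))
E
```

```text
(no output)
```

View pics/w4c.png

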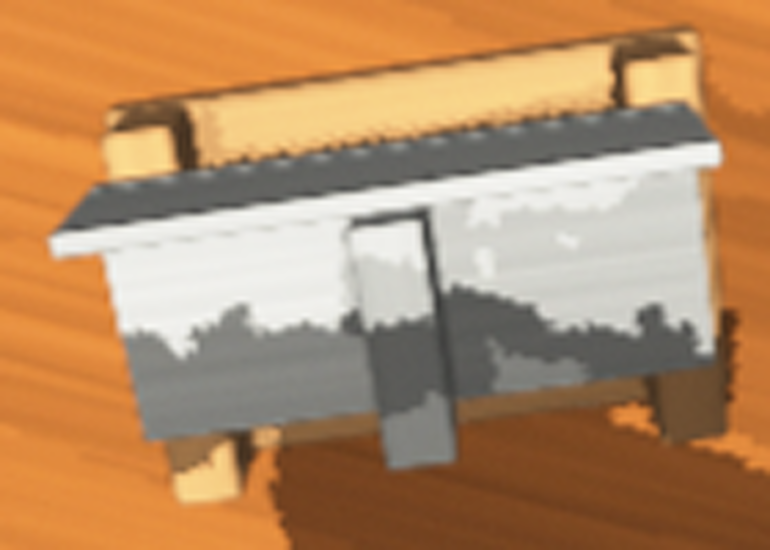

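```bash
python3 - <<'E'
from h import *
c=np.load('c4.npy',allow_pickle=True).item(); M=np.linalg.inv(c['cam_to_world'])
L=[(-30,-65,42,52,237),(-25,-65,42,55,258),(-30,65,42,718,143),(-25,65,42,720,164),(-25,-7,50,347,225),(-25,7,50,428,208),(25,-7,50,388,468),(25,7,50,455,460),(30,-65,6,147,440),(30,65,6,715,354)]
L=np.array(L,float); obj=L[:,:3]; pix=L[:,3:]/5.5+[240-.4,140-.4]
def res(q):
    W=Ro.from_euler('z',q[3],degrees=True).apply(obj)+q[:3]; Q=W@M[:3,:3].T+M[:3,3]
    return (np.c_[c['fx']*Q[:,0]/Q[:,2]+c['cx'],c['fy']*Q[:,1]/Q[:,2]+c['cy']]-pix).ravel()
r=least_squares(res,[525,-192,40,20]);print(r.x,r.fun.reshape(-1,2))
r=least_squares(lambda q:res([q[0],q[1],40,q[2]]),[525,-192,20]);print(r.x,np.abs(r.fun).max())
s,p,R=st();
q=r.x
plan(np.array([q[0],q[1],120]),down(180+q[2]),5)
E
```

```text
[ 526.78 -193.61   35.7    24.49] [[-0.15 -0.72]
 [ 0.35 -0.11]
 [ 0.04 -1.08]
 [ 0.1  -0.29]
 [ 0.08  0.3 ]
 [-1.31  1.49]
 [ 0.17 -0.3 ]
 [ 0.65 -0.56]
 [ 0.16 -0.03]
 [-0.03  1.45]]
[ 525.47 -193.88   24.5 ] 1.6588827193281759
trans [[-3.68, -1.75, 21.11], [-3.63, -1.86, 21.11], [-3.58, -1.97, 21.11], [-3.52, -2.07, 21.11], [-3.46, -2.17, 21.1]]
dr [-0.001, 0.004, -1.656] n 5
```

>>> send_rows(
  translation=[
    [-3.7, -1.8, 24],
    [-3.6, -1.9, 24],
    [-3.6, -2, 24],
    [-3.5, -2, 20],
    [-3.5, -2, 14],
  ],
  dr=[
    [0, 0, -1.7],
    [0, 0, -1.7],
    [0, 0, -1.7],
    [0, 0, -1.7],
    [0, 0, -1.6],
  ],
  grip=[85, 85, 85, 85, 70],
)

```text
clock: 13.0
position: [525.4, -194.0, 118.6]
ee_rot: [-0.214, 0.977, 0.0, -0.0]
contact_force: [-0.4, 0.3, 0.0]
gripper_width: 70.6
```

```bash
python3 - <<'E'
from h import *
for k in range(3):arm.get_image('wrist')
s,p,R=st(); print(s['clock'],p,s['joints'],abs(s['joint_vel']).max())
i,c=snap('wrist','w5.png'); np.save('c5.npy',c,allow_pickle=True)
E
```

```text
13.15 [ 525.41 -194.28  118.98] [-0.06  0.38 -0.3   0.   -0.88 -1.08] 0.023767128872021075
```

View pics/w5.png

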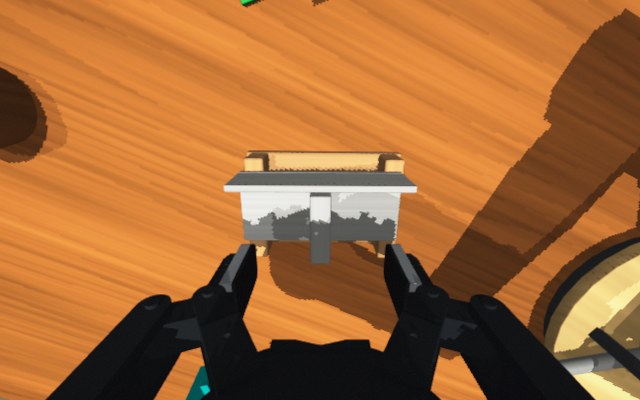

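```bash
python3 - <<'E'
from h import *
i=cv2.imread('pics/w5.png'); cv2.imwrite('pics/w5c.png',cv2.resize(i[160:280,220:420],None,fx=4,fy=4,interpolation=cv2.INTER_CUBIC))
E
```

View pics/w5c.png

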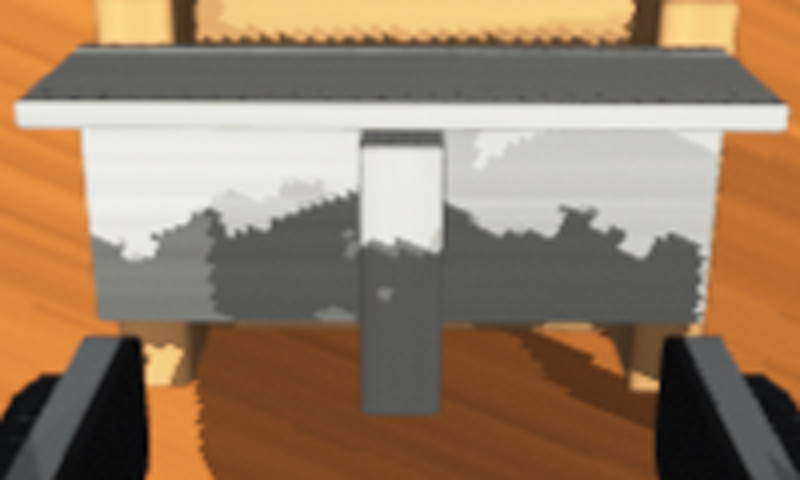

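```bash
python3 - <<'E'
from h import *
c=np.load('c5.npy',allow_pickle=True).item(); M=np.linalg.inv(c['cam_to_world'])
L=[(-30,-65,42,15,103),(-25,-65,42,16,127),(-30,65,42,787,105),(-25,65,42,786,130),(-25,-7,50,360,146),(-25,7,50,443,147),(25,-7,50,362,411),(25,7,50,439,412),(30,-65,6,99,320),(30,65,6,705,323),(-30,-65,0,77,45),(-30,65,0,727,48)]
L=np.array(L,float); obj=L[:,:3]; pix=L[:,3:]/4+[220-.4,160-.4]
def res(q):
    W=Ro.from_euler('z',q[3],degrees=True).apply(obj)+q[:3]; Q=W@M[:3,:3].T+M[:3,3]
    return (np.c_[c['fx']*Q[:,0]/Q[:,2]+c['cx'],c['fy']*Q[:,1]/Q[:,2]+c['cy']]-pix).ravel()
r=least_squares(res,[525,-192,40,20]);print(r.x,r.fun.reshape(-1,2))
r=least_squares(lambda q:res([q[0],q[1],40,q[2]]),[525,-192,20]);print(r.x,np.abs(r.fun).max())
s,p,R=st();q=r.x;print(p)
plan(np.array([q[0],q[1],52]),down(180+q[2]),5)
E
```

```text
[ 526.92 -194.09   38.19   24.43] [[-0.24 -0.51]
 [ 0.29  0.59]
 [ 0.53 -0.38]
 [-0.05  0.45]
 [-0.31 -0.09]
 [ 0.5  -0.27]
 [-0.22  0.74]
 [ 0.37  0.54]
 [-0.21  0.35]
 [-0.59  0.01]
 [ 1.12 -0.67]
 [-1.43 -0.88]]
[ 526.34 -194.35   24.43] 1.5350098436218786
[ 525.76 -194.43  119.69]
trans [[-0.11, -0.03, 13.54], [-0.11, -0.03, 13.54], [-0.11, -0.03, 13.54], [-0.11, -0.03, 13.54], [-0.11, -0.03, 13.54]]
dr [-0.005, 0.003, 0.027] n 5
```

>>> send_rows(
  translation=[
    [-0.5, 0, 20],
    [0, 0, 20],
    [0, 0, 15],
    [0, 0, 8],
    [0, 0, 4],
  ],
  dr=[
    [0, 0, 0],
    [0, 0, 0],
    [0, 0, 0],
    [0, 0, 0],
    [0, 0, 0],
  ],
  grip=[50, 40, 40, 35, 30],
)

```text
clock: 13.82
position: [526.1, -194.4, 52.4]
ee_rot: [-0.213, 0.977, -0.0, 0.0]
contact_force: [0.1, -0.3, -0.7]
gripper_width: 30.1
```

>>> send_rows(
  translation=[
    [0, 0, 0],
    [0, 0, 0],
    [0, 0, 0],
    [0, 0, 0],
    [0, 0, 0],
  ],
  dr=[
    [0, 0, 0],
    [0, 0, 0],
    [0, 0, 0],
    [0, 0, 0],
    [0, 0, 0],
  ],
  grip=[20, 10, 5, 5, 5],
)

```text
clock: 14.45
position: [526.2, -194.4, 52.8]
ee_rot: [-0.213, 0.977, -0.0, 0.0]
contact_force: [-0.3, 1.2, 2.4]
gripper_width: 13.2
```

>>> send_rows(
  translation=[
    [0, 0, 0],
    [0, 0, -10],
    [0, 0, -25],
    [0, 0, -40],
    [0, 0, -40],
  ],
  dr=[
    [0, 0, 0],
    [0, 0, 0],
    [0, 0, 0],
    [0, 0, 0],
    [0, 0, 0],
  ],
  grip=[5, 5, 5, 5, 5],
)

```text
clock: 15.08
position: [524.6, -194.3, 167.2]
ee_rot: [-0.212, 0.977, 0.001, -0.002]
contact_force: [-0.4, 1.2, -4.6]
gripper_width: 13.6
```

>>> send_rows(
  translation=[
    [0, 0, -40],
    [0, 0, -40],
    [0, 0, -40],
    [0, 0, 0],
    [0, 0, 0],
  ],
  dr=[
    [0, 0, 0],
    [0, 0, 0],
    [0, 0, 0],
    [0, 0, 0],
    [0, 0, 0],
  ],
  grip=[5, 5, 5, 5, 5],
)

```text
clock: 15.7
position: [524.4, -193.8, 284.9]
ee_rot: [-0.212, 0.977, 0.001, -0.002]
contact_force: [-0.4, 0.7, -4.7]
gripper_width: 13.5
```

```bash
python3 - <<'E'
from h import *
arm.get_image('wrist')
s,p,R=st(); print(s['clock'],p,s['joints'],s['gripper_width'],s['contact_force'],s['wrist_torque'])
i,c=snap('wrist','w6.png'); np.save('c6.npy',c,allow_pickle=True)
i=i[:,:,::-1]
cv2.imwrite('pics/w6c.png',cv2.resize(i[150:350,190:450],None,fx=3,fy=3,interpolation=cv2.INTER_CUBIC))
E
```

```text
15.75 [ 524.34 -193.95  284.47] [-0.07  0.24 -0.06 -0.   -1.27 -1.08] 13.310269362793322 [-0.34  0.14 -4.91] [ 0.06 -0.04  0.02]
```

View pics/w6c.png

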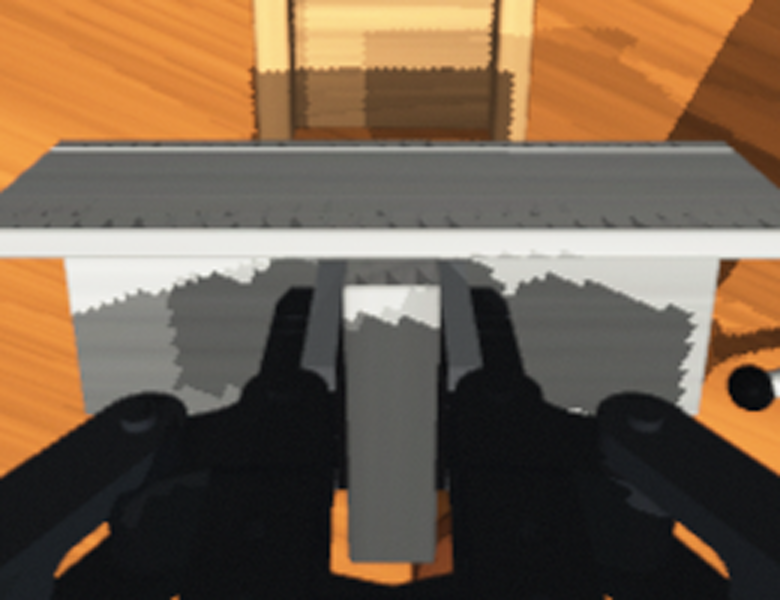

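```bash
python3 - <<'E'
from h import *
c=np.load('c6.npy',allow_pickle=True).item(); M=np.linalg.inv(c['cam_to_world'])
s,p,R=st()
L=[(-25,-7,50,345,285),(-25,7,50,440,285),(25,-7,50,350,560),(25,7,50,434,560),(-30,-65,0,62,142),(-30,65,0,732,142),(30,-65,6,86,413),(30,65,6,696,413)]
E=[(-30,42,229),(-25,42,256)]
L=np.array(L,float); obj=L[:,:3]; pix=L[:,3:]/3+[190-.4,150-.4]
Rb=R*Ro.from_euler('x',180,degrees=True)*Ro.from_euler('z',180,degrees=True)
def pr(W):
    Q=W@M[:3,:3].T+M[:3,3]; return np.c_[c['fx']*Q[:,0]/Q[:,2]+c['cx'],c['fy']*Q[:,1]/Q[:,2]+c['cy']]
def res(q):
    RR=Rb*Ro.from_euler('zyx',[q[3],q[4] if len(q)>4 else 0,0],degrees=True); t=p-Rb.apply(q[:3])
    a=(pr(RR.apply(obj)+t)-pix).ravel()
    b=pr(RR.apply(np.array([[x,0,z] for x,z,_ in E]))+t)[:,1]-(np.array([e[2] for e in E])/3+149.6)
    return np.r_[a,b]
print(Rb.as_matrix())
for q0 in([0,0,12.8,0],[0,0,12.8,0,0]):
    r=least_squares(res,q0);print('tcp in bracket',r.x);print(r.fun.round(2))
E
```

```text
[[ 0.91 -0.41  0.01]
 [ 0.42  0.91 -0.  ]
 [-0.    0.    1.  ]]
tcp in bracket [-0.79 -0.04 15.14 -0.12]
[ 0.   -0.22  1.13 -0.14 -0.2   0.35  0.75  0.39  0.12 -1.53 -2.89 -0.93
  0.03  0.36  0.54  0.75 -0.13  0.93]
tcp in bracket [-0.68 -0.04 15.13 -0.12  0.15]
[-0.01 -0.07  1.14  0.01 -0.19  0.31  0.75  0.35  0.04 -1.65 -2.81 -1.05
  0.05  0.18  0.52  0.57 -0.03  1.02]
```

>>> send_rows(
  translation=[
    [0, 0, 0],
    [0, 0, 0],
    [0, 0, 0],
    [0, 0, 0],
    [0, 0, 0],
  ],
  dr=[
    [0, -8, 0],
    [0, -8, 0],
    [0, -8, 0],
    [0, -8, 0],
    [0, -8, 0],
  ],
  grip=[5, 5, 5, 5, 5],
)

```text
clock: 16.42
position: [524.3, -193.7, 285.1]
ee_rot: [-0.2, 0.918, 0.074, 0.334]
contact_force: [-0.8, -0.2, -4.7]
gripper_width: 13.3
```

```bash
python3 - <<'E'
from h import *
np.set_printoptions(precision=4,suppress=True)
arm.get_image('wrist')
s,p,R=st(); print(s['clock'],p,s['ee_rot'],s['joints'],s['gripper_width'],s['contact_force'],s['wrist_torque']);print(R.as_matrix())
E
```

```text
16.475 [ 522.949  -193.927   283.8228] [-0.1976  0.9181  0.0754  0.3352] [-0.3777  0.085  -0.2003 -0.6557 -0.8744 -0.4443] 13.518058148403494 [-2.7758  0.0742 -5.6762] [-1.0365  2.3784 -0.013 ]
[[-0.6972 -0.4134  0.5856]
 [-0.3124  0.9105  0.2709]
 [-0.6452  0.0059 -0.764 ]]
```

```bash
cat > kin.py <<'E'
from h import *
D=[([1.37460156,.385561507,.00659776,-.00049,-1.194005,-.2585976],[274.274,560.939,230.209],[.97423562,-.225529873,-.000195,.00109]),
([.39,.28,-.21,0,-1.08,-.1],[550.66,54.53,206.43],None),([.39,.49,-.40,0,-.68,-.09],[551.09,54.04,33.8],None),
([.61,.32,-.73,0,-.52,-1.42],[407.08,91.87,33.57],None),([.66,.31,-.75,0,-.51,-1.58],[396.2,104.38,33.19],None),
([.74,.16,-.3,0,-1.11,-2.44],[453.19,196.76,231.54],[.071,.997,-.001,-.001]),([-.06,.38,-.3,0,-.88,-1.08],[525.41,-194.28,118.98],None),
([-.07,.24,-.06,0,-1.27,-1.08],[524.34,-193.95,284.47],[-.212,.977,.001,-.002]),
([-.3777,.085,-.2003,-.6557,-.8744,-.4443],[522.949,-193.927,283.823],[-.1976,.9181,.0754,.3352])]
def rz(a):return Ro.from_euler('z',a)
def ry(a):return Ro.from_euler('y',a)
def fk(q,k,s4=-1,s6=-1):
    h1,a1,L2,L3,e3,d,L6,o6=k
    A=rz(q[0]); B=A*ry(q[1]); p=A.apply([a1,-d,h1])+B.apply([0,0,L2])
    F=A*ry(q[1]-q[2]+np.pi/2); p=p+F.apply([e3,0,L3])
    W=F*rz(s4*q[3])*ry(-q[4]); p=p+W.apply([0,0,L6]); return p,W*rz(s6*q[5]+o6)
E
cat > fit.py <<'E'
from kin import *
best=None
for s4 in(1,-1):
  for s6 in(1,-1):
    def res(k):
        o=[]
        for q,p,R in D:
            w=1 if abs(q[1]*100-round(q[1]*100))>1e-6 else .2
            P,Q=fk(q,k,s4,s6); o+=list((P-p)*w)
            if R is not None: o+=list((Q.inv()*Ro.from_quat(R)).as_rotvec()*300*w)
        return np.array(o)
    for o6 in(0,1.57,3.14,-1.57):
        r=least_squares(res,[300,0,400,400,0,160,200,o6])
        if best is None or r.cost<best[0]: best=(r.cost,s4,s6,r.x,r.fun)
print(best[:4]);print(best[4].round(1)); np.save('k.npy',np.r_[best[3],best[1],best[2]])
E
python3 fit.py
```

```text
(np.float64(2221.958057539148), -1, -1, array([ 95.79, 129.71, 548.92, 291.79,  36.43, 139.41, 269.41,  -1.57]))
[-22.   -6.3 -37.    0.   -0.   -0.1  -3.    3.   -4.4   0.9   4.7   5.4
   2.8   6.5   8.5   2.4   7.2   8.7  -3.5   2.5  -5.1   0.2   0.1   0.8
   1.1   4.5   1.1  -1.4   3.6  -9.2  -0.2   0.3  -0.4  -2.  -27.2  36.
   0.   -0.1  -0. ]
```

```bash
cat >> kin.py <<'E'
def fk(q,k,s4=-1,s6=-1):
    h1,a1,L2,u2,L3,e3,d,L6,y4,x5=k; o6=-np.pi/2
    A=rz(q[0]); B=A*ry(q[1]); p=A.apply([a1,-d,h1])+B.apply([u2,0,L2])
    F=A*ry(q[1]-q[2]+np.pi/2); p=p+F.apply([e3,0,L3])
    V=F*rz(s4*q[3]); p=p+V.apply([0,y4,0]); W=V*ry(-q[4]); p=p+W.apply([x5,0,L6]); return p,W*rz(s6*q[5]+o6)
E
cat > fit.py <<'E'
from kin import *
def res(k):
    o=[]
    for q,p,R in D:
        w=1 if abs(q[1]*100-round(q[1]*100))>1e-6 else .25
        P,Q=fk(q,k); o+=list((P-p)*w)
    return np.r_[o,(np.array(k)-k0)*.005]
best=None
for h1 in(150,250,350):
  for L6 in(150,250,350):
    k0=np.array([h1,0,400,0,400,0,80,L6,-80,0.]); r=least_squares(res,k0)
    if best is None or r.cost<best[0]: best=(r.cost,r.x,r.fun)
print(best[0],best[1]);print(best[2].round(1)); np.save('k.npy',best[1])
E
python3 fit.py
```

```text
1.9528699070332833 [ 121.19   77.63  566.22   -4.99  422.95    2.52   52.63  258.97 -107.03
   73.82]
[-0.2 -0.1 -0.2 -0.5 -0.4  0.   0.  -0.   0.   0.1 -0.5 -0.1 -0.2  0.1
 -0.1 -0.1  0.1  0.1  0.8  0.6  0.6  0.1 -0.7  0.4  0.1 -0.1 -0.  -0.1
  0.4  0.8 -0.   0.1  0.  -0.1  0.  -0.1  0.4]
```

```bash
cat >> kin.py <<'E'
lo=np.array([-3.14,-1.21,-1.07,-3.16,-2.99,-3.1]);hi=np.array([3.14,2.06,1.41,2.05,-.16,3.1])
def ik(p,R,q0,k):
    f=lambda q:np.r_[fk(q,k)[0]-p,(fk(q,k)[1].inv()*R).as_rotvec()*300]
    r=least_squares(f,np.clip(q0,lo+.001,hi-.001),bounds=(lo,hi)); return r.x,np.linalg.norm(r.fun)
Rp=panelR(-8.1); O=np.array([510.8,190,115.]); g=np.array([-.5,0,12.7])
Rtool=Rp*Ro.from_matrix(np.diag([-1.,1,-1]))
def tgt(x,h,y=0): return O+Rp.apply(np.array([x,y,h])+g),Rtool
E
python3 - <<'E'
from kin import *
k=np.load('k.npy')
q0=np.array(arm.read_state()['joints'])
for x,h in((15,120),(15,60),(15,30),(15,0),(0,0)):
    p,R=tgt(x,h)
    b=[]
    for trial in range(30):
        qs=q0 if trial==0 else np.random.default_rng(trial).uniform(lo,hi)
        q,e=ik(p,R,qs,k)
        if e<1: b.append(np.r_[np.abs(q-q0).max(),q])
    b=sorted(b,key=lambda z:z[0]); u=[]
    for z in b:
        if not any(np.allclose(z,w,atol=.02) for w in u): u.append(z)
    print(x,h,p); print(np.array(u))
E
```

```text
15 120 [437.35 200.45 225.97]
[[ 2.98  1.12 -0.05 -1.    1.14 -0.74  2.53]]
15 60 [475.53 195.02 180.01]
[]
15 30 [494.62 192.3  157.03]
[]
15 0 [513.71 189.59 134.05]
[]
0 0 [502.34 191.2  124.41]
[]
```

```bash
python3 - <<'E'
from kin import *
k=np.load('k.npy')
q0=np.array(arm.read_state()['joints'])
lo2,hi2=lo.copy(),hi.copy()
def run(p,R,lo_,hi_):
    b=None
    for t in range(40):
        qs=np.random.default_rng(t).uniform(lo_,hi_)
        f=lambda q:np.r_[fk(q,k)[0]-p,(fk(q,k)[1].inv()*R).as_rotvec()*300]
        r=least_squares(f,qs,bounds=(lo_,hi_)); e=np.linalg.norm(r.fun)
        if b is None or e<b[0]: b=(e,r.x)
    return b
for x,h in((15,60),(15,0),(0,0)):
    p,R=tgt(x,h); print(x,h,run(p,R,lo,hi)); 
    l=lo.copy();l[2]=-2.5;h_=hi.copy();h_[4]=2; print('  free j3,j5',run(p,R,l,h_))
    for t in (-10,-15,-20,-25,-30,-40):
        G=np.array([0,0,30.]);z=Ro.from_euler('y',t,degrees=True)
        # tool relative to bracket tilted by t about bracket y
        for sgn in(1,-1):
            Rt=Rp*Ro.from_euler('y',sgn*t,degrees=True)*Ro.from_matrix(np.diag([-1.,1,-1])); pt=O+Rp.apply([x,0,h+30])+Rt.apply([0,0,17])
            print('  tilt',sgn*t,Rt.as_matrix()[:,2],run(pt,Rt,lo,hi)) if sgn*t in(20,-20,30,-30,-10,10) else 0
E
```

```text
15 60 (np.float64(2.4973157799948473), array([ 0.94,  0.07, -1.07,  1.49, -0.6 ,  2.28]))
  free j3,j5 (np.float64(9.683644737789905e-14), array([ 0.44, -0.07, -0.71, -2.26,  0.48,  0.29]))
  tilt -10 [ 0.76 -0.11 -0.64] (np.float64(32.6157698579581), array([ 0.95,  0.11, -1.07,  1.59, -0.72,  2.16]))
  tilt 10 [ 0.5  -0.07 -0.87] (np.float64(1.9639241538531795e-13), array([ 0.97,  0.07, -0.89,  0.95, -0.59,  2.8 ]))
  tilt -20 [ 0.86 -0.12 -0.5 ] (np.float64(60.18603015057107), array([ 0.95,  0.18, -1.07,  1.7 , -0.86,  2.02]))
  tilt 20 [ 0.34 -0.05 -0.94] (np.float64(1.5552888067180298e-13), array([ 0.91,  0.1 , -0.67,  0.49, -0.68, -2.99]))
  tilt -30 [ 0.93 -0.13 -0.34] (np.float64(83.87095649219788), array([ 0.94,  0.29, -1.07,  1.8 , -1.04,  1.86]))
  tilt 30 [ 0.17 -0.02 -0.98] (np.float64(1.7569392651037094e-13), array([ 0.81,  0.16, -0.49,  0.19, -0.82, -2.65]))
15 0 (np.float64(12.17491516364293), array([ 0.75,  0.21, -1.07,  1.84, -0.54,  2.05]))
  free j3,j5 (np.float64(9.200949899092496e-14), array([ 0.7 ,  0.22, -1.11,  2.02, -0.56,  1.92]))
  tilt -10 [ 0.76 -0.11 -0.
[... 845 characters left out ...]
,  0.04]))
  tilt -10 [ 0.76 -0.11 -0.64] (np.float64(47.64363840238278), array([ 0.79,  0.28, -1.07,  1.9 , -0.7 ,  1.93]))
  tilt 10 [ 0.5  -0.07 -0.87] (np.float64(1.5659795688486523e-13), array([ 0.83,  0.18, -1.02,  1.46, -0.43,  2.37]))
  tilt -20 [ 0.86 -0.12 -0.5 ] (np.float64(70.686260348743), array([ 0.79,  0.37, -1.07,  2.01, -0.89,  1.78]))
  tilt 20 [ 0.34 -0.05 -0.94] (np.float64(0.8387452465212959), array([ 0.86,  0.21, -0.74,  0.62, -0.51, -3.1 ]))
  tilt -30 [ 0.93 -0.13 -0.34] (np.float64(88.76072625413148), array([ 0.8 ,  0.5 , -1.07,  2.05, -1.13,  1.63]))
  tilt 30 [ 0.17 -0.02 -0.98] (np.float64(1.6814537106891085e-13), array([ 0.77,  0.27, -0.52,  0.22, -0.68, -2.64]))
```

```bash
cat >> kin.py <<'E'
k=np.load('k.npy')
def run(p,R,q0=None,n=25,lo_=lo,hi_=hi):
    b=[]
    for t in range(n):
        qs=q0 if (t==0 and q0 is not None) else np.random.default_rng(t).uniform(lo_,hi_)
        q,e=ik(p,R,qs,k)
        if e<.5: b.append(q)
    u=[]
    for z in b:
        if not any(np.allclose(z,w,atol=.03) for w in u): u.append(z)
    return np.array(u)
def tt(Ob,Rb,t,gx,gz,flip=0,off=17):
    Rt=Rb*Ro.from_euler('y',t,degrees=True)*Ro.from_matrix(np.diag([-1.,1,-1]))
    if flip: Rt=Rt*Ro.from_euler('z',180,degrees=True)
    return Ob+Rb.apply([gx,0,gz])+Rt.apply([0,0,off]),Rt
E
python3 - <<'E'
from kin import *
Rc=Ro.from_euler('z',24.4,degrees=True)
for t in(22,27,32):
  for fl in(0,1):
    for nm,Ob,Rb in(('cradle',np.array([526.3,-194.3,40]),Rc),('cr+80',np.array([526.3,-194.3,120]),Rc),('pan60',O+Rp.apply([15,0,60]),Rp),('pan0',O+Rp.apply([15,0,0]),Rp),('home',O,Rp)):
        p,R=tt(Ob,Rb,t,2,30,fl); print(t,fl,nm,p,R.as_matrix()[:,2]); print(run(p,R))
E
```

```text
22 0 cradle [ 522.32 -196.1    54.24] [-0.34 -0.15 -0.93]
[[ 0.01  0.61 -0.28  0.17 -1.04 -1.28]]
22 0 cr+80 [ 522.32 -196.1   134.24] [-0.34 -0.15 -0.93]
[[ 0.01  0.51 -0.21  0.16 -1.21 -1.24]]
22 0 pan60 [471.62 195.58 178.7 ] [ 0.31 -0.04 -0.95]
[[ 0.89  0.11 -0.62  0.42 -0.71 -2.9 ]]
22 0 pan0 [509.8  190.14 132.74] [ 0.31 -0.04 -0.95]
[[ 0.82  0.22 -0.64  0.48 -0.58 -2.92]]
22 0 home [498.43 191.76 123.1 ] [ 0.31 -0.04 -0.95]
[[ 0.84  0.22 -0.68  0.52 -0.55 -2.98]]
22 1 cradle [ 522.32 -196.1    54.24] [-0.34 -0.15 -0.93]
[[ 0.01  0.61 -0.28  0.17 -1.04  1.87]]
22 1 cr+80 [ 522.32 -196.1   134.24] [-0.34 -0.15 -0.93]
[[ 0.01  0.51 -0.21  0.16 -1.21  1.9 ]]
22 1 pan60 [471.62 195.58 178.7 ] [ 0.31 -0.04 -0.95]
[[ 0.89  0.11 -0.62  0.42 -0.71  0.24]]
22 1 pan0 [509.8  190.14 132.74] [ 0.31 -0.04 -0.95]
[[ 0.82  0.22 -0.64  0.48 -0.58  0.22]]
22 1 home [498.43 191.76 123.1 ] [ 0.31 -0.04 -0.95]
[[ 0.84  0.22 -0.68  0.52 -0.55  0.16]]
27 0 cradle [ 521.09 -196.66   54.85] [-0.41 -0.19 -0.89]
[[ 0.03  0.65 -0.26  0.2  -1.11 -1.3 ]]
27 0 cr+80 [ 521.09 -196.66  134.85] [-0.41 -0.19 -0
[... 1049 characters left out ...]
[[ 0.79  0.18 -0.46  0.15 -0.86 -2.59]]
32 0 pan0 [506.94 190.55 132.07] [ 0.14 -0.02 -0.99]
[[ 0.73  0.28 -0.45  0.16 -0.76 -2.55]]
32 0 home [495.57 192.17 122.43] [ 0.14 -0.02 -0.99]
[[ 0.75  0.28 -0.49  0.16 -0.72 -2.58]]
32 1 cradle [ 519.92 -197.2    55.58] [-0.48 -0.22 -0.85]
[[ 0.04  0.68 -0.24  0.22 -1.18  1.82]]
32 1 cr+80 [ 519.92 -197.2   135.58] [-0.48 -0.22 -0.85]
[[ 0.03  0.58 -0.18  0.21 -1.33  1.86]]
32 1 pan60 [468.76 195.98 178.04] [ 0.14 -0.02 -0.99]
[[ 0.79  0.18 -0.46  0.15 -0.86  0.55]]
32 1 pan0 [506.94 190.55 132.07] [ 0.14 -0.02 -0.99]
[[ 0.73  0.28 -0.45  0.16 -0.76  0.59]]
32 1 home [495.57 192.17 122.43] [ 0.14 -0.02 -0.99]
[[ 0.75  0.28 -0.49  0.16 -0.72  0.57]]
```

>>> send_rows(
  translation=[
    [0, 0, 0],
    [0, 0, 0],
    [0, 0, 0],
    [0, 0, 0],
    [0, 0, 0],
  ],
  dr=[
    [0, 8, 0],
    [0, 8, 0],
    [0, 8, 0],
    [0, 8, 0],
    [0, 8, 0],
  ],
  grip=[5, 5, 5, 5, 5],
)

```text
clock: 17.1
position: [525.5, -194.2, 286.4]
ee_rot: [-0.212, 0.977, -0.001, -0.004]
contact_force: [0.7, 0.2, -5.3]
gripper_width: 12.9
```

>>> send_rows(
  translation=[
    [0, 0, 40],
    [0, 0, 40],
    [0, 0, 40],
    [0, 0, 40],
    [0, 0, 0],
  ],
  dr=[
    [0, 0, 0],
    [0, 0, 0],
    [0, 0, 0],
    [0, 0, 0],
    [0, 0, 0],
  ],
  grip=[5, 5, 5, 5, 5],
)

```text
clock: 17.73
position: [522.7, -193.9, 123.0]
ee_rot: [-0.212, 0.977, 0.002, -0.005]
contact_force: [0.3, 0.0, -4.3]
gripper_width: 13.3
```

```bash
python3 - <<'E'
from h import *
arm.get_image('wrist');arm.get_image('wrist')
s,p,R=st(); print(s['clock'],p,s['ee_rot'],s['joints'],s['gripper_width'],s['contact_force'],s['wrist_torque'])
Rt=Ro.from_quat([-.213,.977,0,0])
plan(np.array([526.2,-194.4,53.0]),Rt,5)
E
```

```text
17.825 [ 526.64 -194.63  127.77] [-0.21  0.98 -0.   -0.  ] [-0.06  0.37 -0.29  0.   -0.9  -1.08] 13.318703164000604 [ 0.6   0.67 -2.93] [-0.05 -0.08 -0.02]
trans [[0.05, 0.1, 14.95], [0.05, 0.09, 14.95], [0.05, 0.09, 14.95], [0.06, 0.09, 14.95], [0.06, 0.08, 14.95]]
dr [-0.014, -0.008, -0.001] n 5
```

>>> send_rows(
  translation=[
    [0, 0, 25],
    [0, 0, 25],
    [0, 0, 15],
    [0, 0, 5],
    [0, 0, 3],
  ],
  dr=[
    [0, 0, 0],
    [0, 0, 0],
    [0, 0, 0],
    [0, 0, 0],
    [0, 0, 0],
  ],
  grip=[5, 5, 5, 5, 5],
)

```text
clock: 18.45
position: [526.9, -194.6, 55.2]
ee_rot: [-0.213, 0.977, -0.0, 0.001]
contact_force: [-0.2, -0.7, -4.4]
gripper_width: 13.2
```

```bash
python3 - <<'E'
from h import *
arm.get_image('wrist')
s,p,R=st(); print(s['clock'],p,s['ee_rot'],s['gripper_width'],s['contact_force'])
E
```

```text
18.5 [ 526.58 -194.51   54.85] [-0.21  0.98 -0.    0.  ] 13.225239173498 [ 0.44  0.37 -4.17]
```

Down 2 mm more (the bracket's weight is still on the wrist), then release.

>>> send_rows(
  translation=[
    [0, 0, 1],
    [0, 0, 1],
    [0, 0, 0],
    [0, 0, 0],
    [0, 0, 0],
  ],
  dr=[
    [0, 0, 0],
    [0, 0, 0],
    [0, 0, 0],
    [0, 0, 0],
    [0, 0, 0],
  ],
  grip=[5, 5, 5, 25, 35],
)

```text
clock: 19.12
position: [526.6, -194.5, 53.1]
ee_rot: [-0.213, 0.977, -0.0, 0.001]
contact_force: [-0.8, -0.5, 0.4]
gripper_width: 35.2
```

>>> send_rows(
  translation=[
    [0, 0, 0],
    [0, 0, -10],
    [0, 0, -20],
    [0, 0, -30],
    [0, 0, -10],
  ],
  dr=[
    [0, 0, 0],
    [0, 0, 0],
    [0, 0, 0],
    [0, 0, 0],
    [0, 0, 0],
  ],
  grip=[35, 40, 45, 50, 60],
)

```text
clock: 19.75
position: [527.1, -194.6, 124.8]
ee_rot: [-0.213, 0.977, -0.001, 0.002]
contact_force: [0.2, -0.3, 0.2]
gripper_width: 59.8
```

```bash
python3 - <<'E'
from h import *
for k in range(3):arm.get_image('wrist')
s,p,R=st(); print(s['clock'],p,s['ee_rot'],s['gripper_width'],s['contact_force'])
i,c=snap('wrist','w7.png'); np.save('c7.npy',c,allow_pickle=True)
i=i[:,:,::-1]
cv2.imwrite('pics/w7c.png',cv2.resize(i[150:290,220:420],None,fx=4,fy=4,interpolation=cv2.INTER_CUBIC))
E
```

```text
19.9 [ 525.72 -194.3   122.41] [-0.21  0.98  0.    0.  ] 59.9271306493482 [-0.5  -0.08 -0.41]
```

View pics/w7c.png

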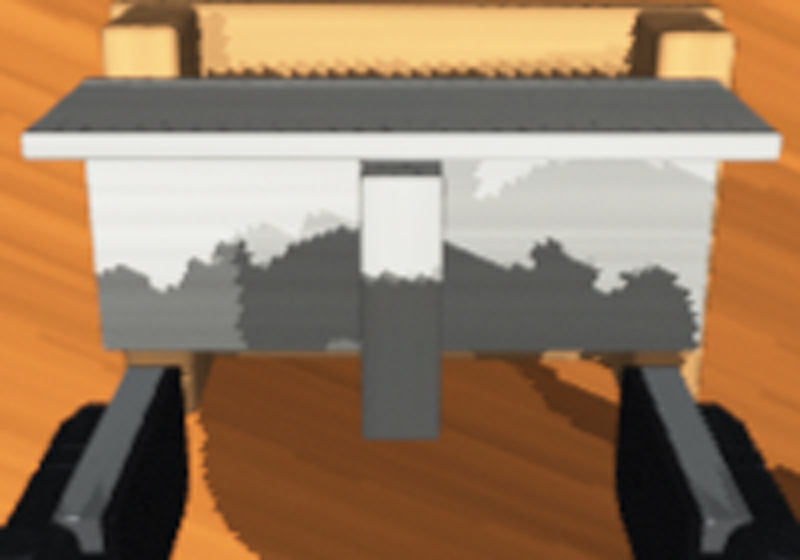

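```bash
python3 - <<'E'
from kin import *
Rc=Ro.from_euler('z',24.4,degrees=True)
p,R=tt(np.array([526.9,-194.4,40]),Rc,30,2,30.5)
print(p,R.as_matrix()[:,2]); 
plan(p-70*R.as_matrix()[:,2],R,5)
E
```

```text
[ 520.98 -197.09   55.78] [-0.46 -0.21 -0.87]
trans [[-5.99, -0.18, 1.05], [-6.06, -0.18, 0.42], [-6.07, -0.17, -0.22], [-6.02, -0.17, -0.85], [-5.9, -0.17, -1.47]]
dr [0.003, 5.99, 0.027] n 5
```

>>> send_rows(
  translation=[
    [-6, 0, 0],
    [-6, -0.2, 0],
    [-6, -0.2, -0.2],
    [-6, -0.2, -0.3],
    [-6, -0.2, -0.5],
  ],
  dr=[
    [0, 6, 0],
    [0, 6, 0],
    [0, 6, 0],
    [0, 6, 0],
    [0, 6, 0],
  ],
  grip=[50, 50, 50, 50, 45],
)

```text
clock: 20.58
position: [552.5, -182.8, 115.7]
ee_rot: [-0.205, 0.943, -0.055, -0.256]
contact_force: [-0.4, -0.2, 0.4]
gripper_width: 44.6
```

```bash
python3 - <<'E'
from kin import *
for k_ in range(2):arm.get_image('wrist')
s,p0,R0=st(); print(s['clock'],p0,s['joints'],s['gripper_width'])
Rc=Ro.from_euler('z',24.4,degrees=True)
p,R=tt(np.array([526.9,-194.4,40]),Rc,30,2,30.5)
plan(p,R,5)
i,c=snap('wrist','w8.png')
E
```

```text
20.675 [ 553.08 -181.92  113.16] [ 0.05  0.64 -0.05  0.19 -1.39 -1.28] 45.004085807393686
trans [[0.33, -0.11, 13.49], [0.34, -0.11, 13.49], [0.36, -0.11, 13.49], [0.38, -0.11, 13.49], [0.39, -0.11, 13.49]]
dr [0.002, -0.072, 0.055] n 5
```

View pics/w8.png

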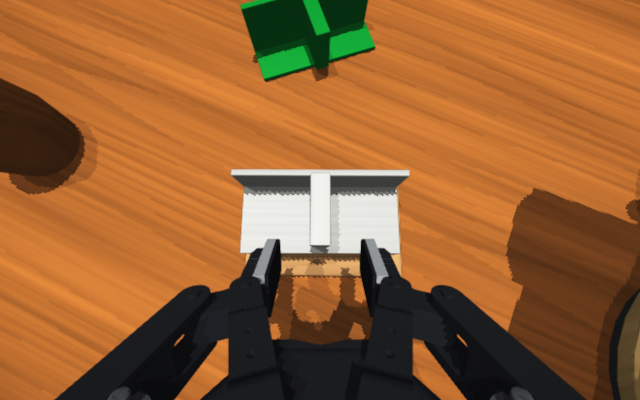

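>>> send_rows(
  translation=[
    [0.3, 0, 20],
    [0.3, -0.2, 20],
    [0.4, -0.2, 15],
    [0.4, -0.1, 8],
    [0.4, 0, 4],
  ],
  dr=[
    [0, 0, 0],
    [0, 0, 0],
    [0, 0, 0],
    [0, 0, 0],
    [0, 0, 0],
  ],
  grip=[40, 40, 40, 35, 30],
)

```text
clock: 21.35
position: [521.1, -198.2, 60.0]
ee_rot: [-0.205, 0.944, -0.055, -0.253]
contact_force: [-0.1, -0.4, 0.0]
gripper_width: 30.2
```

```bash
python3 - <<'E'
from kin import *
arm.get_image('wrist')
s,p0,R0=st(); print(s['clock'],p0,s['joints'],s['gripper_width'],s['contact_force'])
Rc=Ro.from_euler('z',24.4,degrees=True)
p,R=tt(np.array([526.9,-194.4,40]),Rc,30,2,30.5)
plan(p,R,1)
E
```

```text
21.4 [ 520.85 -198.12   59.72] [ 0.03  0.66 -0.18  0.21 -1.23 -1.29] 29.97929002320105 [-0.24 -0.52 -0.8 ]
trans [[-2.45, 0.89, 3.14]]
dr [-0.055, -0.005, 0.114] n 1
```

>>> send_rows(
  translation=[
    [-1.5, 0.8, 2],
    [-0.5, 0, 1],
    [0, 0, 0],
    [0, 0, 0],
    [0, 0, 0],
  ],
  dr=[
    [0, 0, 0],
    [0, 0, 0],
    [0, 0, 0],
    [0, 0, 0],
    [0, 0, 0],
  ],
  grip=[30, 30, 25, 10, 5],
)

```text
clock: 22.02
position: [521.3, -197.0, 56.6]
ee_rot: [-0.205, 0.944, -0.055, -0.253]
contact_force: [-0.2, 0.0, 0.7]
gripper_width: 13.1
```

>>> send_rows(
  translation=[
    [0, 0, 0],
    [0, 0, 0],
    [0, 0, 0],
    [0, 0, 0],
    [0, 0, 0],
  ],
  dr=[
    [0, 0, 0],
    [0, 0, 0],
    [0, 0, 0],
    [0, 0, 0],
    [0, 0, 0],
  ],
  grip=[5, 5, 5, 5, 5],
)

```text
clock: 22.65
position: [521.3, -197.0, 56.5]
ee_rot: [-0.205, 0.944, -0.055, -0.253]
contact_force: [0.6, 3.7, 3.5]
gripper_width: 13.2
```

```bash
python3 - <<'E'
from kin import *
arm.get_image('wrist')
P=[]
for i in range(4):
    arm.get_image('wrist');s,p0,R0=st();P.append(np.r_[p0,s['ee_rot']])
print(np.array(P)); 
print(s['clock'],p0,s['joints'],s['gripper_width'],s['contact_force'])
p0=np.mean(P,0)[:3]
Rc=Ro.from_euler('z',24.4,degrees=True); Ob=np.array([526.9,-194.4,40])
print('tcp in bracket',Rc.inv().apply(p0-Ob),(Rc.inv()*R0).as_matrix()[:,2])
E
```

```text
[[ 521.33 -196.98   56.55   -0.21    0.94   -0.06   -0.25]
 [ 521.33 -196.97   56.56   -0.21    0.94   -0.06   -0.25]
 [ 521.35 -196.98   56.57   -0.21    0.94   -0.06   -0.25]
 [ 521.34 -196.98   56.56   -0.21    0.94   -0.06   -0.25]]
22.9 [ 521.34 -196.98   56.56] [ 0.03  0.66 -0.18  0.21 -1.23 -1.29] 13.330030585856393 [0.34 3.81 3.83]
tcp in bracket [-6.13 -0.05 16.56] [-0.5  -0.   -0.87]
```

>>> send_rows(
  translation=[
    [5, 0, -8.7],
    [12, 0, -21],
    [20, 0, -35],
    [20, 0, -35],
    [20, 0, -35],
  ],
  dr=[
    [0, 0, 0],
    [0, 0, 0],
    [0, 0, 0],
    [0, 0, 0],
    [0, 0, 0],
  ],
  grip=[5, 5, 5, 5, 5],
)

```text
clock: 23.52
position: [520.8, -197.0, 211.6]
ee_rot: [-0.205, 0.944, -0.054, -0.254]
contact_force: [0.0, -0.0, -4.9]
gripper_width: 13.1
```

```bash
cat >> kin.py <<'E'
GB=np.array([-6.1,0,16.6]); 
RBT=Ro.from_euler('y',30,degrees=True)*Ro.from_matrix(np.diag([-1.,1,-1]))
def tgt2(x,h,y=0,O_=O,Rp_=Rp): return O_+Rp_.apply(np.array([x,y,h])+GB),Rp_*RBT
E
python3 - <<'E'
from kin import *
s,p0,R0=st(); print(s['clock'],p0,s['joints'],s['gripper_width'],s['contact_force'])
p,R=tgt2(15,110); print(p)
q0=np.array(s['joints'])
for f in (0,.25,.5,.75,1):
    pf=p0+(p-p0)*f; Rf=R0*Ro.from_rotvec((R0.inv()*R).as_rotvec()*f); q0,e=ik(pf,Rf,q0,k); print(f,pf,q0,e)
for h in (60,20,0): p,R=tgt2(15,h); q0,e=ik(p,R,q0,k);print(h,p,q0,e)
p,R=tgt2(15,110);plan(p,R,10)
E
```

```text
23.525 [ 520.77 -197.04  211.63] [ 0.03  0.5  -0.03  0.19 -1.53 -1.23] 13.104721454080915 [ 0.01 -0.03 -4.87]
[436.98 200.51 217.7 ]
0 [ 520.77 -197.04  211.63] [ 0.02  0.49 -0.11  0.2  -1.47 -1.24] 2.872308513410329e-13
0.25 [499.83 -97.65 213.15] [ 0.17  0.36 -0.2   0.08 -1.35 -1.49] 2.767863990524771e-13
0.5 [478.88   1.73 214.67] [ 0.35  0.24 -0.3   0.01 -1.22 -1.79] 9.666443773786312e-14
0.75 [457.93 101.12 216.18] [ 0.59  0.13 -0.39  0.04 -1.07 -2.18] 2.4089282126198888e-11
1 [436.98 200.51 217.7 ] [ 0.87  0.08 -0.48  0.18 -0.93 -2.68] 1.0054558772941665e-12
60 [468.8  195.98 179.4 ] [ 0.81  0.16 -0.48  0.19 -0.83 -2.64] 2.6211463419359696e-13
20 [494.26 192.35 148.76] [ 0.77  0.23 -0.48  0.2  -0.76 -2.62] 4.362349988161546e-12
0 [506.99 190.54 133.44] [ 0.74  0.27 -0.48  0.2  -0.72 -2.6 ] 1.5665767045024517e-13
trans [[-7.39, 39.65, -4.9], [-5.41, 40.06, -4.07], [-3.37, 40.35, -3.37], [-1.26, 40.52, -2.81], [0.88, 40.55, -2.39], [3.04, 40.46, -2.12], [5.21, 40.25, -2.0], [7.36, 39.91, -2.03], [9.49, 39.45, -2.21], [11.57, 38.87, -2.54]]
dr [-0.57, -3.899, 3.275] n 10
```

>>> send_rows(
  translation=[
    [-7.4, 39.5, -4.9],
    [-5.4, 40, -4],
    [-3.4, 40.5, -3.4],
    [-1.3, 40.5, -2.8],
    [0.9, 40.5, -2.4],
  ],
  dr=[
    [-0.57, -3.9, 3.28],
    [-0.57, -3.9, 3.28],
    [-0.57, -3.9, 3.28],
    [-0.57, -3.9, 3.28],
    [-0.57, -3.9, 3.28],
  ],
  grip=[5, 5, 5, 5, 5],
)

```text
clock: 24.15
position: [478.3, 2.3, 213.4]
ee_rot: [-0.068, 0.994, -0.031, -0.085]
contact_force: [-0.1, 0.8, -4.5]
gripper_width: 13.4
```

>>> send_rows(
  translation=[
    [3, 40.5, -2.1],
    [5.2, 40.3, -2],
    [7.4, 40, -2],
    [9.5, 39.5, -2.2],
    [11.6, 39, -2.5],
  ],
  dr=[
    [-0.57, -3.9, 3.28],
    [-0.57, -3.9, 3.28],
    [-0.57, -3.9, 3.28],
    [-0.57, -3.9, 3.28],
    [-0.57, -3.9, 3.28],
  ],
  grip=[5, 5, 5, 5, 5],
)

```text
clock: 24.78
position: [436.2, 200.5, 215.9]
ee_rot: [0.072, 0.994, -0.007, 0.088]
contact_force: [1.6, 0.4, -4.8]
gripper_width: 13.5
```

```bash
python3 - <<'E'
from kin import *
for i in range(3): arm.get_image('wrist')
s,p0,R0=st(); print(s['clock'],p0,s['joints'],s['gripper_width'],s['contact_force'])
p,R=tgt2(15,110); print(p-p0,np.degrees((R0.inv()*R).as_rotvec()))
i,c=snap('wrist','w9.png'); np.save('c9.npy',c,allow_pickle=True); snap('scene','s9.png')
p,R=tgt2(15,40);plan(p,R,5)
E
```

```text
24.925 [435.45 200.61 215.47] [ 0.86  0.08 -0.53  0.19 -0.88 -2.69] 13.679101017434293 [ 1.06 -0.3  -3.85]
[ 1.54 -0.11  2.23] [-0.22 -0.04  0.22]
trans [[-7.1, 0.19, 11.76], [-7.1, 0.19, 11.76], [-7.1, 0.18, 11.77], [-7.1, 0.17, 11.77], [-7.1, 0.16, 11.77]]
dr [-0.039, -0.002, 0.007] n 5
```

View pics/w9.png

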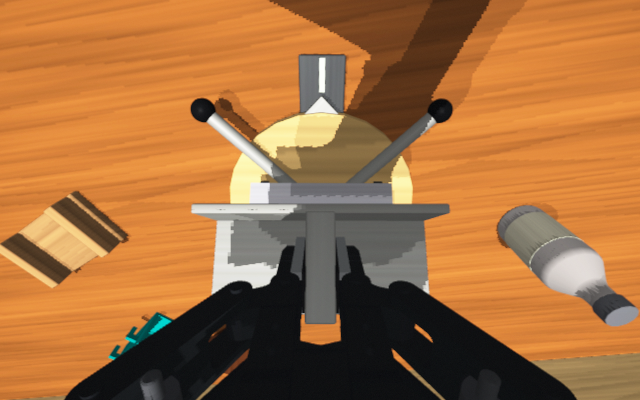

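View pics/s9.png

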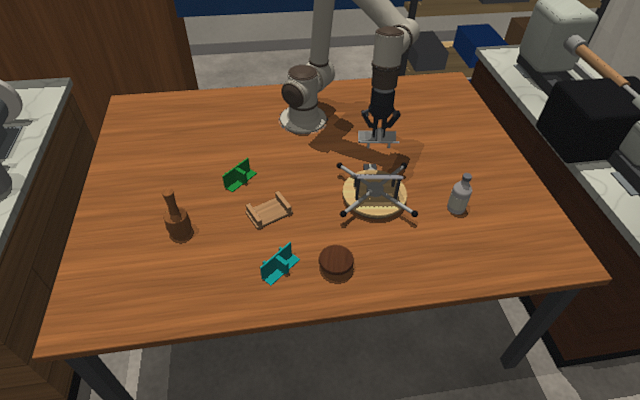

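>>> send_rows(
  translation=[
    [-7.1, 0.2, 11.8],
    [-7.1, 0.2, 11.8],
    [-7.1, 0.2, 11.8],
    [-7.1, 0.2, 11.8],
    [-7.1, 0.1, 11.8],
  ],
  dr=[
    [-0.1, 0, 0.1],
    [-0.1, 0, 0.1],
    [0, 0, 0],
    [0, 0, 0],
    [0, 0, 0],
  ],
  grip=[5, 5, 5, 5, 5],
)

```text
clock: 25.65
position: [483.4, 195.1, 164.0]
ee_rot: [0.072, 0.994, -0.005, 0.088]
contact_force: [0.6, 0.1, -3.4]
gripper_width: 13.6
```

```bash
python3 - <<'E'
from kin import *
for i in range(3): arm.get_image('wrist')
s,p0,R0=st(); print(s['clock'],p0,s['joints'],s['gripper_width'],s['contact_force'])
print('bracket in panel', Rp.inv().apply(p0-O)-GB, np.degrees(((Rp*RBT).inv()*R0).as_rotvec()))
i,c=snap('wrist','w10.png'); np.save('c10.npy',c,allow_pickle=True); i,c=snap('scene','s10.png')
cv2.imwrite('pics/s10c.png',cv2.resize(i[110:230,320:440,::-1],None,fx=5,fy=5,interpolation=cv2.INTER_CUBIC))
E
```

```text
25.8 [482.75 194.99 163.98] [ 0.77  0.2  -0.53  0.2  -0.74 -2.63] 13.66213898184278 [-0.63 -0.81 -4.55]
bracket in panel [15.77  0.99 39.22] [-0.05 -0.05  0.21]
```

View pics/w10.png

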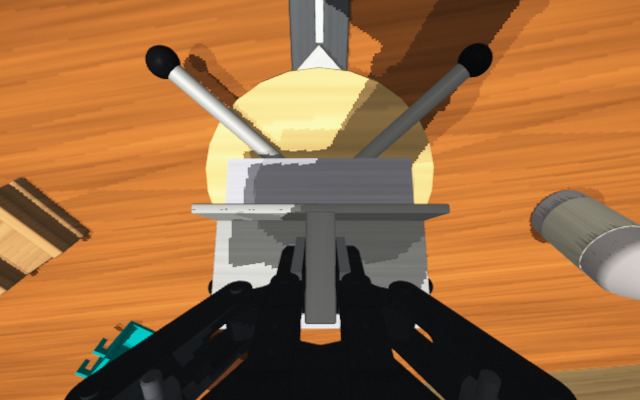

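View pics/s10c.png

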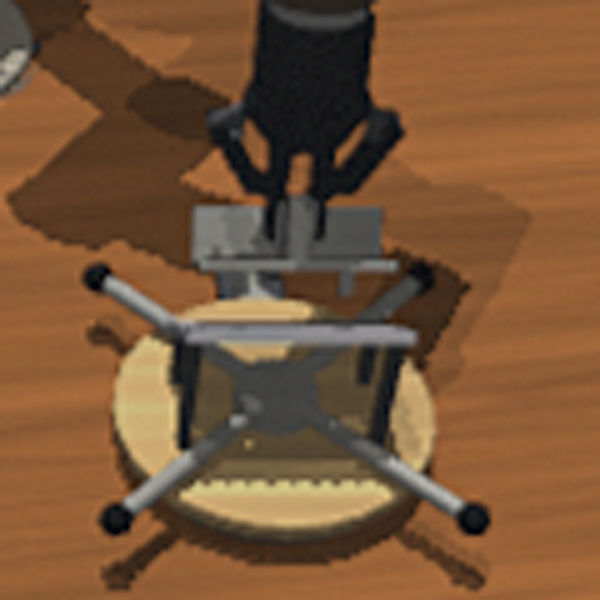

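```bash
python3 - <<'E'
from kin import *
c=np.load('c10.npy',allow_pickle=True).item(); M=np.linalg.inv(c['cam_to_world'])
s,p0,R0=st()
def pr(W):
    Q=np.atleast_2d(W)@M[:3,:3].T+M[:3,3]; return np.c_[c['fx']*Q[:,0]/Q[:,2]+c['cx'],c['fy']*Q[:,1]/Q[:,2]+c['cy']]
Rb=R0*RBT.inv(); Ob=p0-Rb.apply(GB)
i=cv2.imread('pics/w10.png'); f=4;x0,y0=185,140
j=cv2.resize(i[140:330,185:455],None,fx=f/1.4,fy=f/1.4,interpolation=cv2.INTER_CUBIC); f=f/1.4
B=[(-30,-65,42),(-30,65,42),(-25,-65,42),(-25,65,42),(25,-7,50),(25,7,50),(-25,-7,50),(-25,7,50),(-30,-65,0),(-30,65,0),(30,-65,6)]
for P in B:
    u=pr(Rb.apply(P)+Ob)[0]; v=((u-[x0,y0]+.5)*f).astype(int); cv2.circle(j,tuple(map(int,v)),2,(0,0,255),-1)
for P in [(-65,-75,0),(-65,75,0),(-65,-75,-8),(-65,75,-8)]:
    u=pr(Rp.apply(P)+O)[0]; v=((u-[x0,y0]+.5)*f).astype(int); cv2.circle(j,tuple(map(int,v)),2,(255,0,0),-1)
print(f);cv2.imwrite('pics/w10c.png',j)
E
```

```text
2.857142857142857
```

View pics/w10c.png

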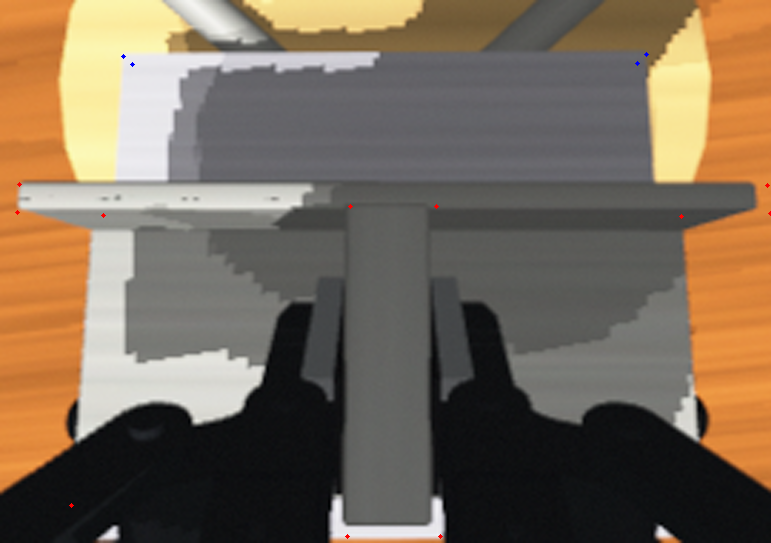

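```bash
python3 - <<'E'
from kin import *
c=np.load('c10.npy',allow_pickle=True).item()
i=cv2.imread('pics/w10.png').astype(float); 
sat=i.max(2)-i.min(2)  # wood/plywood saturated, alu grey
for v in range(160,203,4):
    r=sat[v]; 
    def edge(a,b):
        th=(r[a:a+6].mean()+r[b-6:b].mean())/2; seg=r[a:b]-th; k_=np.where(seg[:-1]*seg[1:]<0)[0]
        return [round(a+x+seg[x]/(seg[x]-seg[x+1]),2) for x in k_]
    print(v,edge(214,238),edge(404,424))
E
```

```text
160 [np.float64(227.28)] [np.float64(411.51)]
164 [np.float64(227.15)] [np.float64(411.24)]
168 [np.float64(226.82)] [np.float64(410.81)]
172 [np.float64(226.59)] [np.float64(411.27)]
176 [np.float64(226.29)] [np.float64(411.46)]
180 [np.float64(226.07)] [np.float64(411.79)]
184 [np.float64(225.84)] [np.float64(412.19)]
188 [np.float64(225.6)] [np.float64(412.5)]
192 [np.float64(225.29)] [np.float64(412.65)]
196 [np.float64(225.02)] [np.float64(412.86)]
200 [np.float64(224.83)] [np.float64(413.17)]
```

```bash
python3 - <<'E'
from kin import *
s,p0,R0=st()
b=Rp.inv().apply(p0-O)-GB; print(b)
# tool-axis move from panel-frame delta
T=RBT.inv()
for d in((-1,-.9,-19),(0,0,-10),(0,0,-1),(-1,0,0)): print(d,T.apply(d))
E
```

```text
[16.45  1.5  40.1 ]
(-1, -0.9, -19) [-8.63 -0.9  16.95]
(0, 0, -10) [-5.    0.    8.66]
(0, 0, -1) [-0.5   0.    0.87]
(-1, 0, 0) [0.87 0.   0.5 ]
```

>>> send_rows(
  translation=[
    [-2, -0.5, 5],
    [-2.5, -0.5, 4.5],
    [-2, 0, 4],
    [-2, 0, 3.5],
    [0, 0, 0],
  ],
  dr=[
    [0, 0, 0],
    [0, 0, 0.1],
    [0, 0, 0.1],
    [0, 0, 0],
    [0, 0, 0],
  ],
  grip=[5, 5, 5, 5, 5],
)

```text
clock: 26.52
position: [493.8, 192.7, 149.3]
ee_rot: [0.074, 0.993, -0.005, 0.088]
contact_force: [-0.1, 0.5, -4.8]
gripper_width: 13.3
```

```bash
python3 - <<'E'
from kin import *
B=[]
for i in range(6):
    arm.get_image('wrist'); s,p0,R0=st(); B.append(np.r_[Rp.inv().apply(p0-O)-GB, np.degrees(((Rp*RBT).inv()*R0).as_rotvec())])
print(s['clock'],np.array(B),s['contact_force'],s['gripper_width'])
snap('wrist','w11.png'); i,c=snap('scene','s11.png')
cv2.imwrite('pics/s11c.png',cv2.resize(i[110:230,320:440,::-1],None,fx=5,fy=5,interpolation=cv2.INTER_CUBIC))
E
```

```text
26.825 [[15.13  0.36 20.92 -0.14 -0.11  0.39]
 [15.22  0.43 21.04 -0.15 -0.12  0.38]
 [15.25  0.45 21.11 -0.16 -0.13  0.38]
 [15.3   0.48 21.17 -0.17 -0.13  0.38]
 [15.29  0.51 21.2  -0.17 -0.13  0.37]
 [15.3   0.5  21.22 -0.17 -0.13  0.38]] [ 0.77  0.05 -4.99] 13.360051871403433
```

View pics/w11.png

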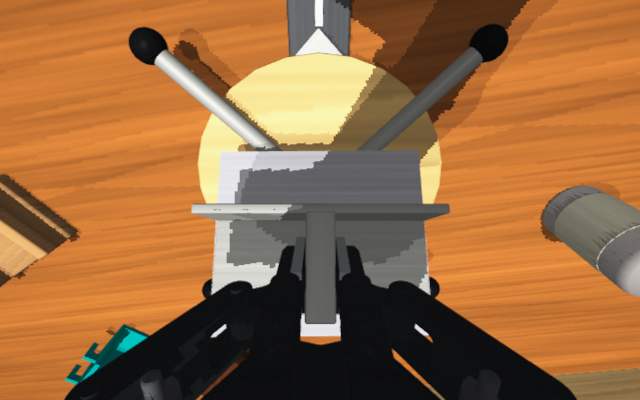

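View pics/s11c.png

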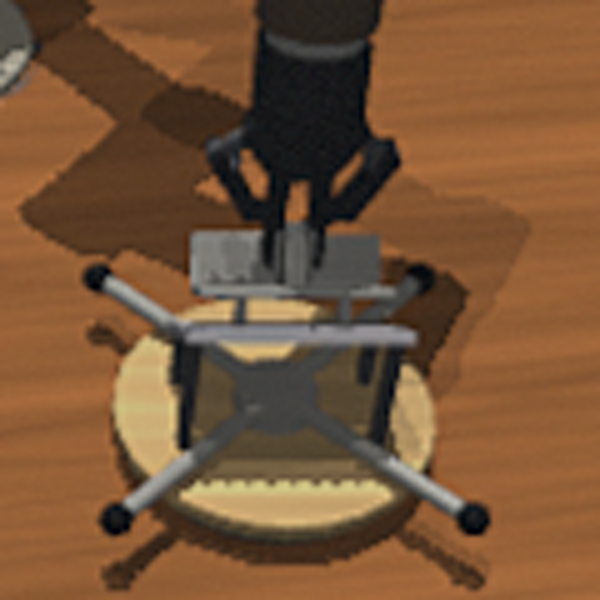

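>>> send_rows(
  translation=[
    [-1, -0.3, 1.7],
    [-1, -0.2, 1.7],
    [-1, 0, 1.7],
    [-1, 0, 1.7],
    [0, 0, 0],
  ],
  dr=[
    [0.1, 0.1, -0.2],
    [0, 0, -0.2],
    [0, 0, 0],
    [0, 0, 0],
    [0, 0, 0],
  ],
  grip=[5, 5, 5, 5, 5],
)

```text
clock: 27.55
position: [498.8, 191.6, 143.5]
ee_rot: [0.07, 0.994, -0.006, 0.087]
contact_force: [-0.2, 0.8, -3.1]
gripper_width: 13.7
```

```bash
cat > b.py <<'E'
from kin import *
for i in range(3): arm.get_image('wrist')
s,p0,R0=st(); print(s['clock'],np.r_[Rp.inv().apply(p0-O)-GB, np.degrees(((Rp*RBT).inv()*R0).as_rotvec())],'F panel',Rp.inv().apply(s['contact_force']),s['wrist_torque'],s['gripper_width'])
E
python3 b.py
```

```text
27.7 [15.3  -0.06 13.22 -0.06 -0.03 -0.02] F panel [-3.11 -0.17 -3.67] [0.06 0.56 0.04] 13.047050187188677
```

>>> send_rows(
  translation=[
    [-1.2, 0, 2.1],
    [-1.2, 0, 2.1],
    [-1.2, 0, 2.1],
    [-1.2, 0, 2.1],
    [0, 0, 0],
  ],
  dr=[
    [0, 0, 0],
    [0, 0, 0],
    [0, 0, 0],
    [0, 0, 0],
    [0, 0, 0],
  ],
  grip=[5, 5, 5, 5, 5],
)

```text
clock: 28.32
position: [504.9, 190.7, 136.0]
ee_rot: [0.07, 0.994, -0.006, 0.087]
contact_force: [0.0, -0.1, -4.7]
gripper_width: 13.0
```

```bash
python3 b.py
```

```text
28.475 [15.24 -0.06  3.51 -0.06 -0.02 -0.02] F panel [-2.99  0.49 -3.46] [0.11 0.61 0.  ] 13.20355680487366
```

Tabs are through the slots with no contact force. I'll lower until the plate seats on the panel.

>>> send_rows(
  translation=[
    [-0.5, 0, 0.9],
    [-0.5, 0, 0.9],
    [-0.5, 0, 0.9],
    [-0.3, 0, 0.5],
    [0, 0, 0],
  ],
  dr=[
    [0, 0, 0],
    [0, 0, 0],
    [0, 0, 0],
    [0, 0, 0],
    [0, 0, 0],
  ],
  grip=[5, 5, 5, 5, 5],
)

```text
clock: 29.1
position: [507.0, 190.5, 133.7]
ee_rot: [0.07, 0.994, -0.006, 0.087]
contact_force: [-3.7, 1.0, -0.9]
gripper_width: 13.6
```

```bash
python3 b.py
```

```text
29.25 [15.19 -0.08  0.2  -0.06 -0.02 -0.02] F panel [-3.15 -0.3   4.44] [0.18 1.71 0.01] 13.109223605745566
```

>>> send_rows(
  translation=[
    [1.7, 0, 1],
    [2.6, 0, 1.5],
    [2.6, 0, 1.5],
    [2.6, 0, 1.5],
    [1.7, 0, 1],
  ],
  dr=[
    [0, 0, 0],
    [0, 0, 0],
    [0, 0, 0],
    [0, 0, 0],
    [0, 0, 0],
  ],
  grip=[5, 5, 5, 5, 5],
)

```text
clock: 29.88
position: [498.6, 192.8, 126.5]
ee_rot: [0.07, 0.994, -0.005, 0.089]
contact_force: [-1.9, 0.1, 7.0]
gripper_width: 13.2
```

```bash
python3 b.py
```

```text
30.025 [ 3.66  1.04  0.15 -0.19 -0.17 -0.04] F panel [0.65 0.31 5.9 ] [ 0.1   1.07 -0.09] 13.305313948684455
```

>>> send_rows(
  translation=[
    [0.9, -0.3, 0.5],
    [0.9, -0.3, 0.5],
    [0.9, -0.2, 0.5],
    [0.9, 0, 0.5],
    [0, 0, 0],
  ],
  dr=[
    [0, 0, 0],
    [0, 0, 0],
    [0, 0, 0],
    [0, 0, 0],
    [0, 0, 0],
  ],
  grip=[5, 5, 5, 5, 5],
)

```text
clock: 30.65
position: [495.3, 192.7, 123.8]
ee_rot: [0.07, 0.994, -0.004, 0.089]
contact_force: [-2.3, 1.6, 5.2]
gripper_width: 13.6
```

```bash
python3 b.py
```

```text
30.8 [-0.31  0.47  0.19 -0.22 -0.18 -0.04] F panel [2.43 0.58 5.18] [ 0.21  1.02 -0.03] 13.433019348815282
```

>>> send_rows(
  translation=[
    [0.5, 0, 0.3],
    [0.5, 0, 0.3],
    [0.5, 0, 0.3],
    [0, 0, 0],
    [0, 0, 0],
  ],
  dr=[
    [0, 0, 0],
    [0, 0, 0],
    [0, 0, 0],
    [0, 0, 0],
    [0, 0, 0],
  ],
  grip=[5, 5, 5, 5, 5],
)

```text
clock: 31.42
position: [494.9, 192.8, 123.5]
ee_rot: [0.069, 0.994, -0.004, 0.089]
contact_force: [0.3, -1.1, 8.4]
gripper_width: 12.8
```

```bash
python3 b.py
```

```text
31.575 [-0.79  0.52  0.25 -0.22 -0.28 -0.08] F panel [ 5.22 -1.29  5.84] [-0.62  0.17 -0.14] 13.199489802039194
```

>>> send_rows(
  translation=[
    [0.9, 0, 0.5],
    [0.9, 0, 0.5],
    [0.9, 0, 0.5],
    [0, 0, 0],
    [0, 0, 0],
  ],
  dr=[
    [0, 0, 0],
    [0, 0, 0],
    [0, 0, 0],
    [0, 0, 0],
    [0, 0, 0],
  ],
  grip=[5, 5, 5, 5, 5],
)

```text
clock: 32.2
position: [494.6, 193.0, 123.4]
ee_rot: [0.069, 0.993, -0.004, 0.091]
contact_force: [5.0, -5.2, 12.4]
gripper_width: 13.2
```

```bash
python3 b.py
python3 - <<'E'
from kin import *
i,c=snap('wrist','w12.png'); i,c=snap('scene','s12.png')
cv2.imwrite('pics/s12c.png',cv2.resize(i[110:230,320:440,::-1],None,fx=5,fy=5,interpolation=cv2.INTER_CUBIC))
E
```

```text
32.35 [-1.12  0.65  0.42 -0.26 -0.5  -0.12] F panel [13.26 -6.05  5.89] [-2.32 -1.81 -0.36] 12.873245881758756
```

View pics/w12.png

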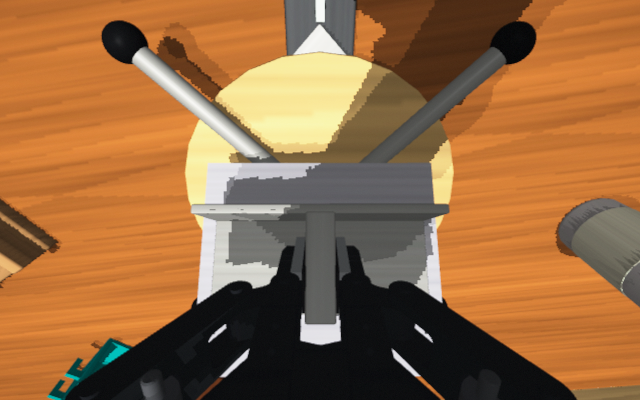

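View pics/s12c.png

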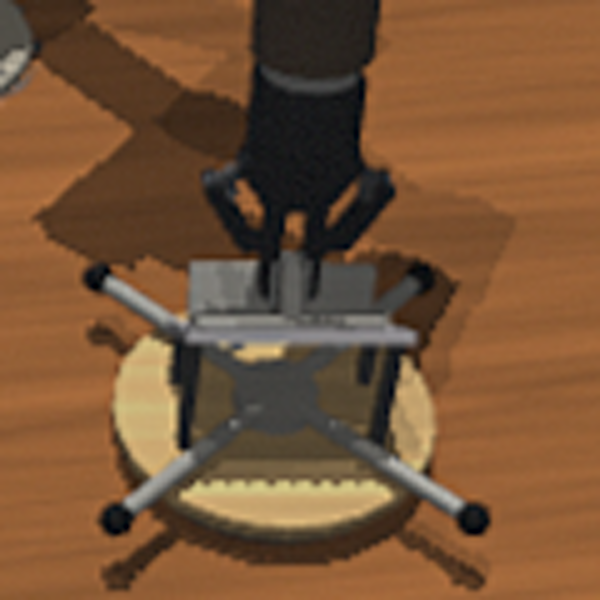

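>>> send_rows(
  translation=[
    [0.9, 0, 0.5],
    [0, 0, 0],
    [-1, 0, -0.6],
    [-1, 0, -0.6],
    [0, 0, 0],
  ],
  dr=[
    [0, 0, 0],
    [0, 0, 0],
    [0, 0, 0],
    [0, 0, 0],
    [0, 0, 0],
  ],
  grip=[5, 5, 5, 5, 5],
)

```text
clock: 33.08
position: [494.6, 193.0, 123.4]
ee_rot: [0.069, 0.993, -0.004, 0.091]
contact_force: [2.2, -3.6, 10.0]
gripper_width: 13.5
```

```bash
python3 b.py
```

```text
33.225 [-1.07  0.67  0.44 -0.26 -0.41 -0.11] F panel [ 8.24 -4.02  5.41] [-1.54 -0.96 -0.31] 13.253220809397877
```

>>> send_rows(
  translation=[
    [0, -0.4, 0],
    [0, 0, 0],
    [0, 0, 0],
    [0, 0, 0],
    [0, 0, 0],
  ],
  dr=[
    [0, 0, 0],
    [0, 0, 0],
    [0, 0, 0],
    [0, 0, 0],
    [0, 0, 0],
  ],
  grip=[5, 16, 24, 34, 34],
)

```text
clock: 33.85
position: [491.2, 191.5, 120.0]
ee_rot: [0.07, 0.994, -0.006, 0.087]
contact_force: [0.4, 0.3, -0.0]
gripper_width: 34.0
```

>>> send_rows(
  translation=[
    [0, 0, -10],
    [0, 0, -25],
    [0, 0, -35],
    [0, 0, -35],
    [0, 0, -10],
  ],
  dr=[
    [0, 0, 0],
    [0, 0, 0],
    [0, 0, 0],
    [0, 0, 0],
    [0, 0, 0],
  ],
  grip=[36, 38, 40, 50, 60],
)

```text
clock: 34.48
position: [472.1, 195.1, 236.6]
ee_rot: [0.07, 0.994, -0.004, 0.089]
contact_force: [-0.7, -0.4, 0.5]
gripper_width: 59.7
```

```bash
python3 b.py
python3 - <<'E'
from kin import *
i,c=snap('wrist','w13.png'); np.save('c13.npy',c,allow_pickle=True)
E
```

```text
34.625 [51.72 -1.49 99.68 -0.08 -0.01 -0.01] F panel [ 0.12  0.43 -0.67] [ 0.07  0.38 -0.04] 59.6861573651989
```

View pics/w13.png

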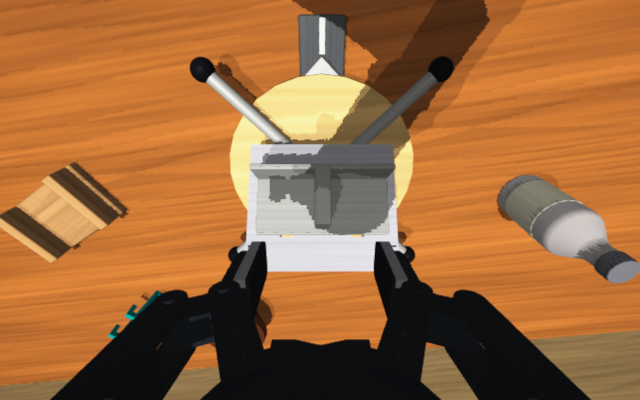

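```bash
python3 - <<'E'
from kin import *
c=np.load('c13.npy',allow_pickle=True).item(); M=np.linalg.inv(c['cam_to_world'])
def pr(W):
    Q=np.atleast_2d(W)@M[:3,:3].T+M[:3,3]; return np.c_[c['fx']*Q[:,0]/Q[:,2]+c['cx'],c['fy']*Q[:,1]/Q[:,2]+c['cy']]
i=cv2.imread('pics/w13.png'); f=4.5
j=cv2.resize(i[138:276,238:406],None,fx=f,fy=f,interpolation=cv2.INTER_CUBIC)
cv2.imwrite('pics/w13c.png',j)
cv2.imwrite('pics/w13p.png',cv2.resize(i[5:85,280:370],None,fx=7,fy=7,interpolation=cv2.INTER_NEAREST))
E
```

```text
(no output)
```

View pics/w13c.png

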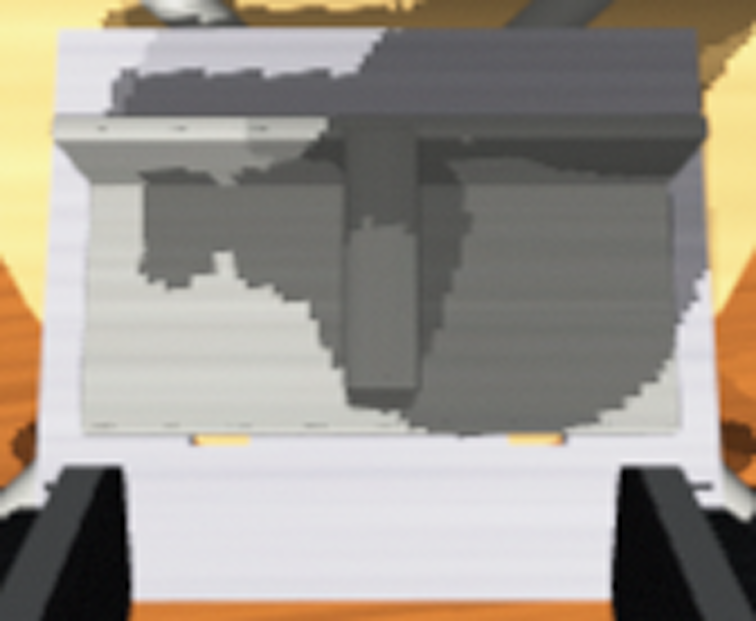

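View pics/w13p.png

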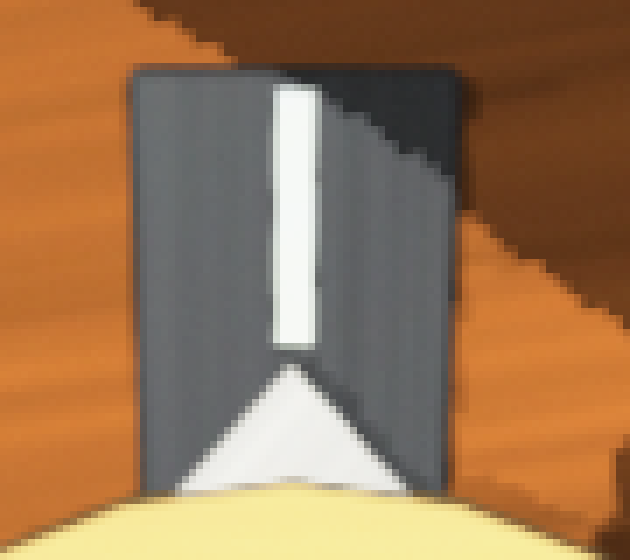

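```bash
python3 - <<'E'
from kin import *
c=np.load('c13.npy',allow_pickle=True).item(); M=np.linalg.inv(c['cam_to_world'])
def pr(W):
    Q=np.atleast_2d(W)@M[:3,:3].T+M[:3,3]; return np.c_[c['fx']*Q[:,0]/Q[:,2]+c['cx'],c['fy']*Q[:,1]/Q[:,2]+c['cy']]
Oo=np.array([510,190,115.])
g=lambda P:((pr(Rp.apply(P)+Oo)[0]-[238,138]+.5)*4.5).round(1)
for P in((32,-35,0),(30,-35,0),(30,-35,6),(31,-35,6),(-65,0,0),(65,0,0),(-30,0,42),(-25,0,42),(25,0,50)): print(P,g(P))
# fit panel from corners/edges, then bracket x in panel
def rows(O_): return None
L=[(-65,-75,0,62,30),(-65,75,0,700,30),(32,-41.5,0,192,444),(32,41.5,0,566,444)]
B=[(-30,-65,42,53,120),(-30,65,42,707,118),(30,-65,6,84,433),(30,65,6,681,433),(25,-7,50,347,390),(25,7,50,417,390)]
L=np.array(L,float);B=np.array(B,float)
def res(q):
    R=panelR(q[3]); Oq=q[:3]
    a=pr(R.apply(L[:,:3])+Oq)-(L[:,3:]/4.5+[237.5,137.5]); b=pr(R.apply(B[:,:3]+[q[4],q[5],q[6]])+Oq)-(B[:,3:]/4.5+[237.5,137.5])
    return np.r_[a.ravel(),b.ravel()]
r=least_squares(res,[510,190,115,-8,0,0,0]);print(r.x,np.abs(r.fun).max())
r=least_squares(lambda q:res(np.r_[q,0]),[510,190,115,-8,0,0]);print(r.x,np.abs(r.fun).max())
E
```

```text
(32, -35, 0) [219.1 448.6]
(30, -35, 0) [219.3 439.4]
(30, -35, 6) [216.1 437.8]
(31, -35, 6) [216.  442.5]
(-65, 0, 0) [378.5  30.6]
(65, 0, 0) [379.1 604.5]
(-30, 0, 42) [380.4 118.7]
(-25, 0, 42) [380.4 143.2]
(25, 0, 50) [381.2 395.6]
[510.49 190.28 112.86  -7.98  -0.23  -0.02  -1.76] 0.7861774045953211
[511.   190.21 111.94  -7.98   0.08  -0.04] 0.9000190200355291
```

>>> send_rows(
  translation=[
    [0, 0, -20],
    [0, 0, -20],
    [0, 0, -20],
    [0, 0, 0],
    [0, 0, 0],
  ],
  dr=[
    [0, 0, 0],
    [0, 0, 0],
    [0, 0, 0],
    [0, 0, 0],
    [0, 0, 0],
  ],
  grip=[60, 60, 60, 60, 60],
)

```text
clock: 35.3
position: [460.7, 195.2, 290.7]
ee_rot: [0.07, 0.994, -0.007, 0.086]
contact_force: [-0.3, -0.5, -0.2]
gripper_width: 59.8
```

```bash
python3 - <<'E'
from h import *
snap('scene','s14.png'); snap('top','t14.png')
for t in('pointer','mark','bracket','bowl','glue','mallet'):
    print(t,[(np.round(d['xyz'],0).tolist(),round(d['confidence'],2)) for d in arm.place_of(t,'scene')])
s=arm.read_state();print(s['clock'],s['contact_force'])
E
```

```text
pointer [([527.0, 188.0, 131.0], 0.6)]
mark []
bracket [([512.0, 192.0, 114.0], 0.75), ([337.0, -294.0, 29.0], 0.6), ([487.0, 196.0, 139.0], 0.59), ([756.0, -188.0, 31.0], 0.58)]
bowl [([788.0, -3.0, 3.0], 0.95)]
glue [([600.0, 470.0, -0.0], 0.63)]
mallet [([576.0, -484.0, 1.0], 0.77)]
35.7 [ 0.53 -0.08  0.3 ]
```

View pics/s14.png

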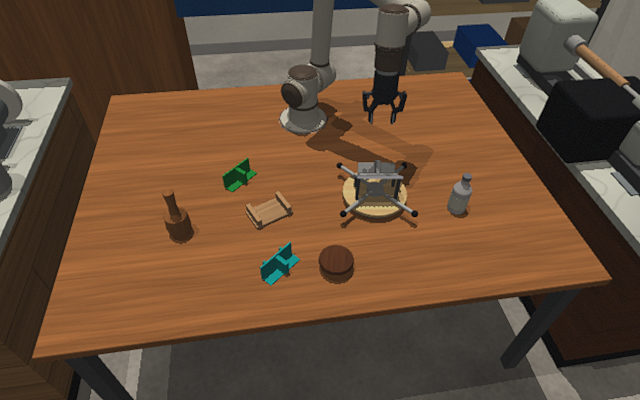

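The bracket is on the panel (378,175), the cradle is empty (268,210), the bystanders have not moved and the gripper is clear.

```bash
python3 -c "
from bench import arm
print(arm.job_done())"
```

```text
the job is handed in; nothing more can be done
None
```

I turned the stand to its mark by a spoke, then hooked the steel bracket into the panel's slots, pushed it down to the stop and let go. The job was handed in at about 36 s of the 69 s allowed.

**Extra step:** My first straight-down grip could not reach the tilted pose at the panel. I put the bracket back on the cradle and regripped it with the tool tilted 30°. This happened after the stand was already indexed, so the order was kept.

**Last checks:**
- **Pointer:** in the wrist picture after release, the tip was within about 0.3 px of the mark's centre line.
- **Bracket:** pushing met a firm stop at about 16 N. After release, the slot gap above the plate was about 10 px, against 9–11 px predicted for fully home. A pose fit put the bracket within about 0.2 mm of home along the slope.
- **Surroundings:** the bowl, glue bottle and mallet read within about 3 mm of their first positions. The gripper was clear, with no contact force.

**Disagreements:**
- In the last scene picture the pointer was hidden, and the network gave a false pointer position and no mark. I relied on the wrist picture for the pointer.
- That pose fit also put the panel origin about 2 mm low and, when left free, the bracket about 1.8 mm below the panel face. The earlier bracket fits also read about 2 mm low in height, so I take it as camera calibration error.

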